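# Close the safety test chest and arm it

### The arm

A 6-joint arm with a two-finger parallel gripper is mounted at the origin on the work surface. World frame = base frame: x ahead of the robot, y to its left, z up, the work surface at z = 0. Lengths are in m, angles in rad, forces in N, time in s.
With the tool pointing down it reaches from about 0.4 to 0.825 m from the base axis. Payload 7 kg.
Tool frame: the origin (TCP) lies between the finger pads; the fingertips stand arm.nose_length ahead of it and the grasp point (between the pads) is the TCP (arm.nose_length is the distance from the TCP to the fingertips, in m); x points along the fingers, z is the direction in which the jaws open and shut, and the axes are right-handed (so a half turn about x gives the same grasp; the last joint's range is limited). The gripper opens to 88 mm and grips with 3 to 60 N. Pads are 19 mm wide; open, the fingers measure 130 mm over their backs; the gripper's body (78 mm by 193 mm) begins 47 mm behind the grasp point.
Start: joints at [1.498, 0.359, 0.012, 0, -1.224, -0.288], TCP at [0.238, 0.632, 0.246] pointing down, gripper open.
Joint ranges: [-3.07, 3.07], [-1.43, 2.12], [-1.02, 1.25], [-3.03, 1.67], [-3.05, -0], [-3.03, 3.03]. Speed limits (rad/s): [2.39, 2.39, 3.01, 3.14, 3.14, 3.14].

### API

Orientations are given as [roll, pitch, yaw] about the fixed x, y, z axes, in that order (R = Rz(yaw) Ry(pitch) Rx(roll)).
In Python, from station import arm, viewer, spotter gives the robot as it stands.
- The arm moves only by the shell command python3 -m handwheel 'ROWS' [FORCE]. ROWS is a JSON object of lists of equal length, an entry for each row: "gripper": the gripper command: -1 is shut, 1 is fully open, values between are in proportion; "travel": the shift along the world's x, y, z each as a share of 500 mm, from -1 to 1, a list of three; "spin": the turn about the world's z as a share of 45 degrees, from -1 to 1. A call has 1 to 20 rows; each row is the pose to reach, as a shift and turn from the pose commanded when the call began; what a row does not reach only later rows make up. A row lasts 1/10 s, in which the tool goes at most 50 mm and 8.59 degrees, less where a joint would pass 70% of its speed; a pose out of reach is approached as far as the arm can. A call with a number of a shift or a turn outside -1 to 1 is refused whole. A call with a gripper value outside its range is refused whole. The fingers move at their own pace and stop on an object; FORCE is the grip in N (left out, the last holds). Time passes only in rows, so rows that repeat a pose let the fingers close. It gives the time, the measured TCP pose, the force and the opening at its end, in the units of the state.
- arm.get_state(): the state, without advancing time (a new reading comes with each control period).
- viewer.grab_frame(name): name is "side" or "top"; returns a dict with "pixels" (384x512x3 uint8, blue, green, red), "fx", "fy", "cx", "cy" (pixels), "k1" (the pictures are not rectified: a ray, as slopes to the right and down, at radius r is drawn at 1 + k1 r^2 times it, then the intrinsics apply), "eye" and "attitude" of the camera in the world. Camera axes: x right, y down, z forward; pixel columns grow to the right and rows downward; lengths in m; the calibration is good to about 2 mm. A picture is of the moment at which its call begins. There is no depth.
- arm.job_done(): hands the job in, once; it reports no verdict.
Trained networks look in the newest picture that a camera, given by its name, has taken for a name from the list of things; names that differ only in an ending like _2 or _b are one class to them, and where a whole thing is asked for, a point or a joint stands for the part that bears it (a point fixed in the world has none). Each returns a list of dicts, best first, with "conf" (0 to 1); they miss things now and then, are a little off and sometimes report something else, mostly with a low value. They report only what shows in the picture. A call takes as long as a camera call. They do not tell look-alikes from the thing itself.
- spotter.spot_in(camera, label): "rect" ([left, top, right, bottom] in pixels, round what is visible of it).
- spotter.tip_of(camera, label): "at" ([column, row] in pixels: a listed point, or the origin of a listed thing).
The state is a dict: "t": time; "q": joint angles; "qd": joint speeds; "joint_efforts": joint torques, N m; "eef_pos": TCP position; "ee_rot": TCP orientation; "force": force on the tool from outside, world axes, zero at the start; "moment": the same for the moment, N m; "width": finger opening in m.
Only numpy, scipy, OpenCV 4.12 (cv2) and the standard library are available. Lean on these libraries where they do the work, as an engineer would, in place of code of your own. Each camera call takes 0.05 s, during which the arm holds its last target.

### The job

The repaired unit is in the test chest: break the folding lid stay by pushing its brass knee toward the back hinge, then lower the lid until it is fully shut, carrying it so that it does not slam. Once the lid is shut, lift the sprung red guard on the yellow switch box, push the toggle beneath it fully over to the far side, away from the lift lip, and let the guard drop shut again. Leave the tub, tape and capacitor where they are.

Things in the scene. Friction and masses are not known exactly. Their poses are not given: they have to be found in the camera images.
- chest: Grey sheet-steel test chest, fixed to the bench, open at the top: 200 mm deep (x), 320 mm wide (y), rim 100 mm high, walls 5 mm. Origin at the centre of its underside; its x points from its front to its back (away from the robot at yaw 0), y to the left, z up. A repaired unit up to 36 mm high stands inside. The lid is hinged along the top edge of the back wall.
- lid_hinge (a point): Centre of the lid's hinge line, on the top back edge of the chest; the hinge runs along the chest's y.
- lid (a joint): Lid angle, rad: 0 shut, 1.25 propped open (start). Lid: grey frame with clear window, 200 x 320 x 11 mm, 0.4 to 0.65 kg. It cannot be lowered while the stay is locked. With the knee broken, the stay's stiff rivets still hold the lid while it is more than about 1.05 rad open; lower down it falls and slams if nothing carries it.
- lid_grip (a point): Middle of the lid's handle, a black tongue at the middle of the front edge, reaching 45 mm beyond it: 28 mm wide (along the hinge), 14 mm thick. This point lies 224 mm from the hinge line, 7 mm above the lid's underside, 21 mm from the tongue's free end. Pinched across its width, it pivots between the fingers as the lid turns. Its x points to the hinge, y along the hinge.
- stay_knuckle (a point): Centre of the brass knuckle at the knee of the lid stay: a cylinder 20 mm across, 26 mm long, along the chest's y, joining two flat steel links of 78 mm, 125 mm right (-y) of the chest's middle. At the start it is 35 mm above the rim and 84 mm in front of the hinge line, under the leaning lid, which leaves little room for an upright gripper: reach it with the tool tilted.
- stay_foot (a point): Lower pivot of the stay, fixed inside the chest, 35 mm below the rim and 118 mm in front of the hinge line; the knuckle swings about it at 78 mm radius. The stay's upper end is pivoted to the lid.
- stay_knee (a joint): Fold of the stay's knee, rad: 0 locked on its stop, a little past straight; 0.12 straight; it then folds as the knuckle goes toward the back hinge and down; about 2.9 with the lid shut. Stiff rivet: 3 to 12 N at the knuckle breaks it and it stays as folded as it was pushed. Pushing the knuckle 26 mm folds it about 0.8 and lowers the lid about 0.1.
- switch_box: Yellow switch box, fixed to the bench left or right of the chest: 130 mm (x) by 100 mm (y), top panel at 55 mm. Origin at the centre of its underside; its own x points from the guard's lift lip to the guard's hinge, z up.
- guard (a joint): Red hooded guard over the toggle, rad: 0 shut, up to 1.7 open. 66 mm wide (60 mm inside), hinged along the box's y, 30 mm behind the box's centre and 61 mm up. A light spring (under 1 N at the lip) always shuts it, so it must be held up, for instance riding on a tilted finger, while the toggle is pushed.
- guard_lip (a point): Middle of the front lower edge of the guard's lift lip: a tab 50 mm wide, 3 mm thick, reaching 10 mm forward of the hood; its underside is 26 mm above the box's top panel when shut, and the hood's front is open below it. At the start this point lies 28 mm in front of the box's centre.
- toggle (a joint): Toggle lever, rad: 0 off, leaning toward the lift lip; 0.84 fully over (armed), leaning toward the guard's hinge. Stays where it is left; about 1 N moves it.
- toggle_tip (a point): Top of the steel toggle lever: 8 mm thick with an 11 mm ball end, 26 mm long, pivot 6 mm behind the box's centre and 4 mm above the top panel. Hidden under the guard at the start.
- screw_tub: Bystander: white tub of screws, 110 x 130 x 42 mm, loose, on the other side of the chest from the switch box. Origin at the centre of its underside.
- tape_roll: Bystander: roll of tape lying flat, 96 mm across, 24 mm high, loose. Origin at the centre of its underside.
- capacitor: Bystander: upright blue capacitor can, 52 mm across, 72 mm high, loose. Origin at the centre of its underside.
Not all that is in view belongs to the job. What is meant by the switch_box is not green, and is the smaller of those in its own colour.

How it is judged:
By the outcome, as a careful person would: the job done as asked, in the order asked, and still so for the second after the job is handed in, with the robot touching nothing.
It also fails if it takes over 70 s, if anything falls off the work surface, if the arm or the gripper's body presses on something with over 40 N, if the wrist force passes 120 N, or if a joint passes its speed limit or range.

## Working session

There is one attempt and no reset: what is moved stays moved. The work goes in short steps, Python scripts to look and compute and a shell command to move; the robot and the scene stay as the last step left them, time stands still between calls to the robot, and variables do not carry over. Pictures are saved under pics/ and viewed, and the job is handed in when it is done.

```bash
ls; mkdir -p pics; cat > h.py <<'E'
import numpy as np, cv2
from station import arm, viewer, spotter
E
python3 - <<'E'
from h import *
for n in("side","top"):
    f=viewer.grab_frame(n); cv2.imwrite(f"pics/{n}0.png",f["pixels"])
    print(n,{k:v for k,v in f.items() if k!="pixels"})
    for l in["chest","lid_hinge","lid_grip","stay_knuckle","stay_foot","switch_box","guard_lip","screw_tub","tape_roll","capacitor"]:
        print(l,[(np.round(a["at"],1).tolist(),round(a["conf"],2)) for a in spotter.tip_of(n,l)][:4])
print(arm.get_state(), arm.nose_length)
E
```

```text
pics
side {'fx': 465.0273991130793, 'fy': 465.0273991130793, 'cx': 257.1621745957995, 'cy': 185.86086475320283, 'k1': -0.08730672358239303, 'eye': array([ 0.06722831, -0.62628545,  1.20007118]), 'attitude': array([-2.46528455,  0.00799365, -0.59373935])}
chest [([291.5, 229.0], 0.67)]
lid_hinge [([323.7, 196.7], 0.57), ([265.2, 154.4], 0.35)]
lid_grip [([310.6, 156.0], 0.8)]
stay_knuckle [([323.0, 230.7], 0.56)]
stay_foot [([308.7, 248.5], 0.5)]
switch_box [([139.8, 181.7], 0.94), ([183.2, 234.5], 0.84), ([217.5, 170.3], 0.66), ([309.4, 248.3], 0.5)]
guard_lip [([170.0, 224.0], 0.88), ([125.2, 162.4], 0.85), ([209.6, 159.3], 0.59)]
screw_tub [([341.4, 300.7], 0.66)]
tape_roll [([267.2, 151.1], 0.77), ([317.6, 229.3], 0.7)]
capacitor [([385.6, 272.5], 0.69)]
top {'fx': 429.4535580727844, 'fy': 429.4535580727844, 'cx': 250.0998726898275, 'cy': 192.4910766244143, 'k1': -0.14239905482377543, 'eye': array([0.30705047, 0.0578598 , 1.51510209]), 'attitude': array([-2.99963513, -0.02436282, -1.57475457])}
chest [([261.2, 172.5], 0.77)]
lid_hinge [([264.5, 141.6], 0.79), ([337.9, 138.1], 0.63
[... 314 characters left out ...]
.2, 180.2], 0.72)]
tape_roll []
capacitor [([337.0, 137.6], 0.66)]
{'t': 1.1, 'q': array([ 1.49813010e+00,  3.58627785e-01,  1.19017783e-02,  1.98951954e-06,
       -1.22407296e+00, -2.88088752e-01]), 'qd': array([-0.00069231, -0.00070239,  0.00045939, -0.00030902,  0.00080488,
       -0.00030156]), 'joint_efforts': array([ 1.77921927e-03, -5.82397914e+01,  2.93306959e+01,  7.00261340e+00,
        1.24356744e-02, -2.78341327e-05]), 'eef_pos': array([0.23828023, 0.63153281, 0.2455444 ]), 'ee_rot': array([ 0.90414465,  1.57079309, -1.02740598]), 'force': array([-0.71357484,  0.39945478, -0.36125426]), 'moment': array([-0.00935419,  0.02453482, -0.05419301]), 'width': 0.08778591170265515} 0.019
```

```bash
python3 - <<'E'
import cv2
for n in("side","top"):
    a=cv2.imread(f"pics/{n}0.png"); cv2.imwrite(f"pics/{n}0b.png",cv2.resize(a,(800,600),interpolation=cv2.INTER_CUBIC))
E
```

```text
(no output)
```

View pics/side0b.png

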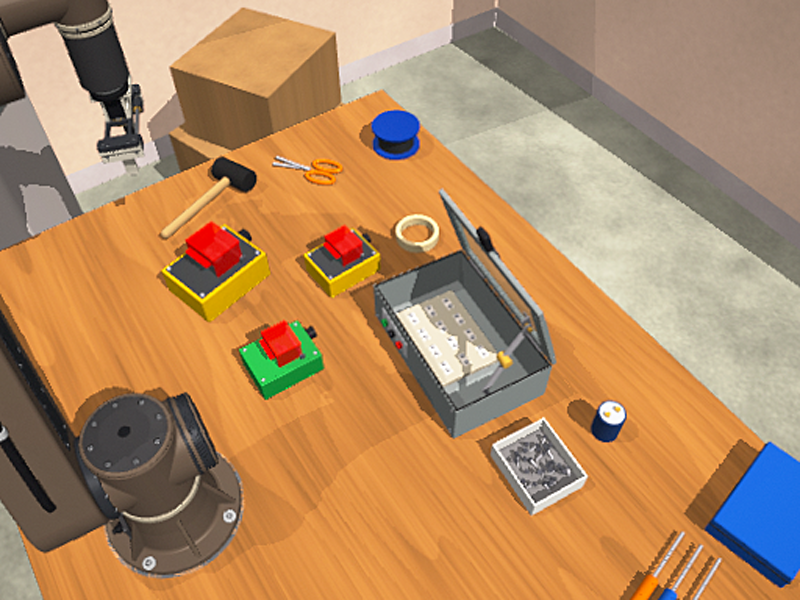

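View pics/top0b.png

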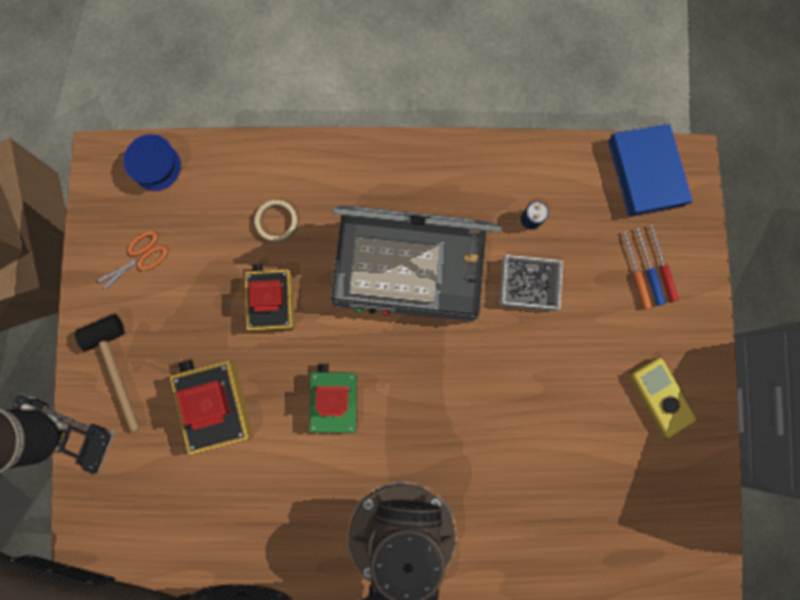

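```bash
cat >> h.py <<'E'
from scipy.spatial.transform import Rotation as Ro
from scipy.optimize import least_squares
def cam(f):
    R=Ro.from_euler("xyz",f["attitude"]).as_matrix()
    K=np.array([[f["fx"],0,f["cx"]],[0,f["fy"],f["cy"]],[0,0,1.]])
    return R,np.array(f["eye"]),K,np.array([f["k1"],0,0,0.])
def proj(c,P):
    R,e,K,d=c
    return cv2.projectPoints(np.atleast_2d(P).astype(float),cv2.Rodrigues(R.T)[0],-R.T@e,K,d)[0][:,0]
def ray(c,uv):
    R,e,K,d=c
    p=cv2.undistortPoints(np.array([[uv]],float),K,d)[0,0]
    v=R@np.array([p[0],p[1],1]);return e,v
def atz(c,uv,z):
    e,v=ray(c,uv);return e+v*(z-e[2])/v[2]
def tf(pose,P):
    x,y,a=pose;P=np.atleast_2d(P).astype(float)
    return P@Ro.from_euler("z",a).as_matrix().T+[x,y,0]
E
python3 - <<'E'
from h import *
F={n:viewer.grab_frame(n) for n in("side","top")}
C={n:cam(F[n]) for n in F}
import pickle; pickle.dump(C,open("cams.pkl","wb"))
a=1.25
L=lambda d,h:[.1-d*np.cos(a)+h*np.sin(a)*-1*-1*0 - 0,0,.1]  # unused
grip=np.array([.1-.224*np.cos(a)+.007*np.sin(a),0,.1+.224*np.sin(a)+.007*np.cos(a)])
M={"chest":[0,0,0],"hinge":[.1,0,.1],"grip":grip,"kn":[.016,-.125,.135],"ft":[-.018,-.125,.065]}
O=[("side","hinge",[323.7,196.7]),("side","grip",[310.6,156]),("side","kn",[323,230.7]),("side","ft",[308.7,248.5]),("side","chest",[291.5,229]),
("top","hinge",[264.5,141.6]),("top","grip",[268.9,138.3]),("top","kn",[302.4,166.3]),("top","ft",[297.2,176.6]),("top","chest",[261.2,172.5])]
def r(p):
    return np.concatenate([proj(C[n],tf(p,M[k]))[0]-uv for n,k,uv in O])
s=least_squares(r,[.65,.03,-.1],loss="soft_l1");print("chest",s.x);print(np.round(r(s.x).reshape(-1,2),1).tolist())
# box
B={"box":[0,0,0],"lip":[-.028,0,.081]}
Ob=[("side","box",[217.5,170.3]),("side","lip",[209.6,159.3]),("top","box",[175.2,193.4]),("top","lip",[169.2,195.6])]
rb=lambda p:np.concatenate([proj(C[n],tf(p,B[k]))[0]-uv for n,k,uv in Ob])
sb=least_squares(rb,[.6,.25,0]);print("box",sb.x);print(np.round(rb(sb.x).reshape(-1,2),1).tolist())
def wire(img,c,p,P,E,col,s):
    q=proj(c,tf(p,P))*s
    for i,j in E: cv2.line(img,tuple(np.round(q[i]*8).astype(int)),tuple(np.round(q[j]*8).astype(int)),col,1,cv2.LINE_AA,3)
def boxw(x,y,z): 
    P=[[i*x,j*y,k] for k in(0,z) for i,j in((-1,-1),(1,-1),(1,1),(-1,1))]
    return P,[(0,1),(1,2),(2,3),(3,0),(4,5),(5,6),(6,7),(7,4),(0,4),(1,5),(2,6),(3,7)]
for n,(x0,y0,w,h) in {"side":(180,110,200,150),"top":(130,110,200,150)}.items():
    im=cv2.resize(F[n]["pixels"],None,fx=4,fy=4,interpolation=cv2.INTER_CUBIC)
    cv2.imwrite(f"pics/{n}1raw.png",im[y0*4:(y0+h)*4,x0*4:(x0+w)*4])
    wire(im,C[n],s.x,*boxw(.1,.16,.1),(0,255,0),4)
    wire(im,C[n],sb.x,*boxw(.065,.05,.055),(255,0,255),4)
    cv2.imwrite(f"pics/{n}1.png",im[y0*4:(y0+h)*4,x0*4:(x0+w)*4])
E
```

```text
chest [ 0.59505977 -0.02062472 -0.12448528]
[[-0.6, -0.6], [-0.1, -1.5], [-0.5, 1.2], [1.0, 1.6], [0.7, -1.4], [1.7, -3.0], [-0.6, 1.9], [-0.8, -1.2], [0.5, 2.2], [0.1, 0.3]]
box [ 0.5242196   0.2967162  -0.03778381]
[[1.9, 2.5], [0.5, 0.8], [-2.7, -1.1], [-0.8, 1.5]]
```

View pics/side1.png

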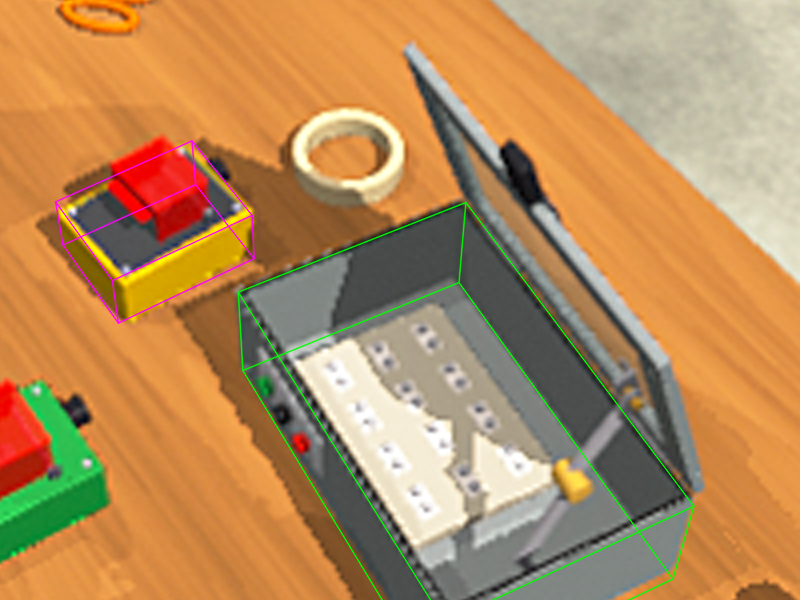

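View pics/top1.png

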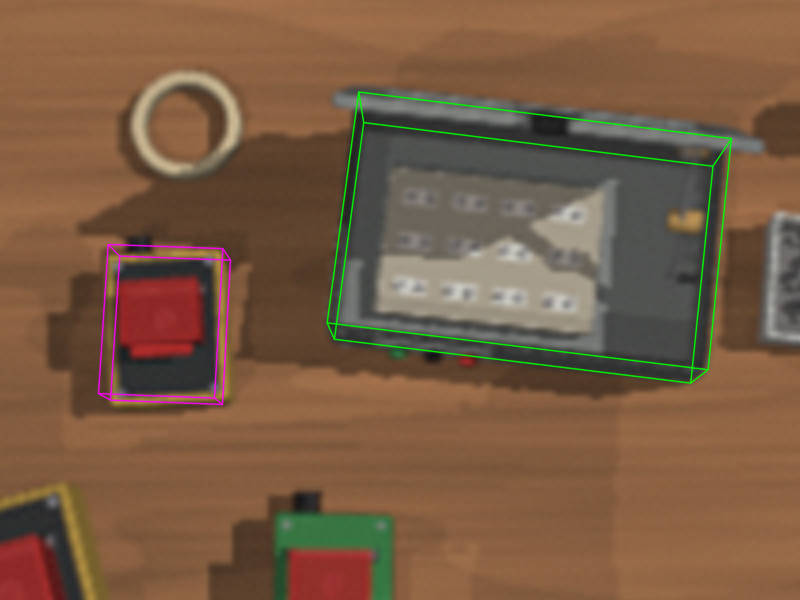

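```bash
python3 - <<'E'
import cv2
a=cv2.imread("pics/side1raw.png");b=cv2.imread("pics/top1raw.png")
cv2.imwrite("pics/sb.png",cv2.resize(a[120:340,30:270],None,fx=2.5,fy=2.5,interpolation=cv2.INTER_CUBIC))
cv2.imwrite("pics/tb.png",cv2.resize(b[220:430,80:260],None,fx=2.8,fy=2.8,interpolation=cv2.INTER_CUBIC))
E
```

```text
(no output)
```

View pics/sb.png

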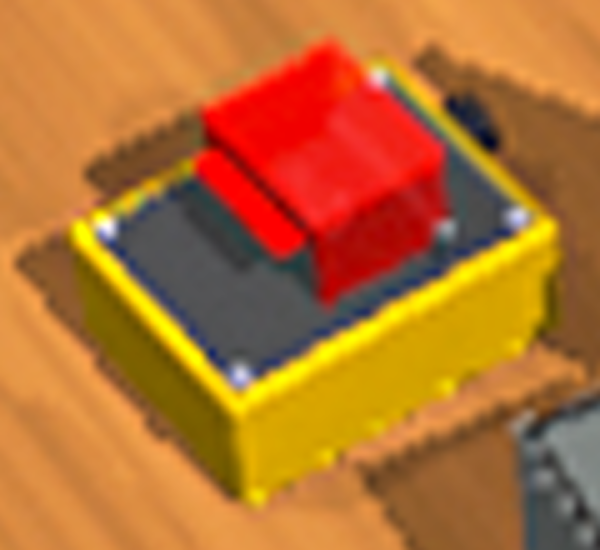

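View pics/tb.png

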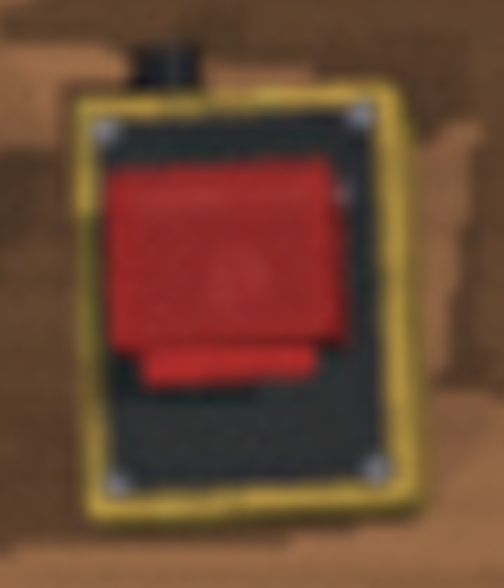

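```bash
cat >> h.py <<'E'
import pickle
C=pickle.load(open("cams.pkl","rb"))
E
python3 - <<'E'
from h import *
t=lambda u,v:("top",[130+(80+u/2.8)/4,110+(220+v/2.8)/4])
s=lambda u,v:("side",[180+(30+u/2.5)/4,110+(120+v/2.5)/4])
FL,FR,BR,BL=[-.065,.05,.055],[-.065,-.05,.055],[.065,-.05,.055],[.065,.05,.055]
O=[(t(88,518),FL),(t(77,97),BL),(t(387,88),BR),(t(400,508),FR),(s(76,232),FL),(s(240,407),FR),(s(556,228),BR),(s(250,500),[-.065,-.05,0]),
 (t(140,385),[-.028,.025,.081]),(t(318,375),[-.028,-.025,.081])]
r=lambda p:np.concatenate([proj(C[n],tf(p,P))[0]-uv for (n,uv),P in O])
S=least_squares(r,[.52,.29,0.03],loss="soft_l1",f_scale=.5)
print(S.x);print(np.round(r(S.x).reshape(-1,2),2).tolist())
E
```

```text
[0.52053259 0.29272553 0.06700262]
[[-0.28, -0.39], [-0.8, -0.1], [0.23, -1.25], [0.93, -1.43], [-2.05, 0.29], [-1.4, 1.25], [-0.31, 0.2], [-0.94, 2.56], [0.52, -0.67], [-0.63, -0.77]]
```

```bash
python3 - <<'E'
from h import *
t=lambda u,v:("top",[130+(80+u/2.8)/4-.45,110+(220+v/2.8)/4-.45])
s=lambda u,v:("side",[180+(30+u/2.5)/4-.45,110+(120+v/2.5)/4-.45])
FL,FR,BR,BL=[-.065,.05,.055],[-.065,-.05,.055],[.065,-.05,.055],[.065,.05,.055]
O=[(t(88,518),FL),(t(77,97),BL),(t(387,88),BR),(t(400,508),FR),(s(76,232),FL),(s(240,407),FR),(s(556,228),BR),(s(250,500),[-.065,-.05,0]),
 (t(140,385),[-.028,.025,.081]),(t(318,375),[-.028,-.025,.081])]
for sel in (O,[o for o in O if o[0][0]=="top"],[o for o in O if o[0][0]=="side"]):
  r=lambda p:np.concatenate([proj(C[n],tf(p,P))[0]-uv for (n,uv),P in sel])
  S=least_squares(r,[.52,.29,0.03])
  print(S.x);print(np.round(r(S.x).reshape(-1,2),2).tolist())
E
```

```text
[0.52204606 0.29471335 0.05687232]
[[-0.59, -0.52], [-0.73, -0.24], [0.31, -1.1], [0.62, -1.26], [-1.47, -0.02], [-1.11, 1.04], [0.19, 0.27], [-0.65, 2.36], [0.31, -0.74], [-0.84, -0.68]]
[0.51945077 0.29401024 0.04490851]
[[-0.64, 0.08], [-0.33, 0.32], [0.73, -0.2], [0.6, -0.32], [0.39, -0.06], [-0.75, 0.18]]
[0.52615847 0.29686239 0.05784181]
[[-0.7, -0.93], [-0.31, 0.06], [0.89, -0.68], [0.12, 1.39]]
```

```bash
cat >> h.py <<'E'
CH=np.array([.595,-.0206,-.124]); BX=np.array([.521,.2945,.05])
def toolR(s): return Ro.from_euler("xyz",s["ee_rot"]).as_matrix()
def st():
    s=arm.get_state();R=toolR(s)
    z=R[:,2]; print("t",round(s["t"],2),"tcp",np.round(s["eef_pos"],4),"jawdir",round(np.degrees(np.arctan2(z[1],z[0])),1),"x_tool",np.round(R[:,0],3),"F",np.round(s["force"],1),"M",np.round(s["moment"],2),"w",round(s["width"],4),"q",np.round(s["q"],2))
    return s
def shot(n,name,box=None,sc=4):
    f=viewer.grab_frame(n);im=f["pixels"]
    if box: x0,y0,w,h=box; im=im[y0:y0+h,x0:x0+w]
    cv2.imwrite(f"pics/{name}.png",cv2.resize(im,None,fx=sc,fy=sc,interpolation=cv2.INTER_CUBIC)); return f
def goal(s,pose,P,jaw=None,tcp=None):
    w=tf(pose,P)[0]; d=w-(s["eef_pos"] if tcp is None else tcp); print("goal",np.round(w,4),"travel share",np.round(d/.5,4))
E
python3 - <<'E'
from h import *
s=st(); print("chest y dir deg",90+np.degrees(CH[2]),"box y",90+np.degrees(BX[2]))
goal(s,CH,[-.065,-.125,.25])
shot("side","g0",(40,0,160,120),5)
E
```

```text
t 1.2 tcp [0.2383 0.6315 0.2456] jawdir -110.7 x_tool [-0. -0. -1.] F [0.2 0.4 0.1] M [ 0.01  0.02 -0.01] w 0.0875 q [ 1.5   0.36  0.01 -0.   -1.22 -0.29]
chest y dir deg 82.89532334037779 box y 92.86478897565412
goal [ 0.515  -0.1366  0.25  ] travel share [ 0.5535 -1.5362  0.0089]
```

View pics/g0.png

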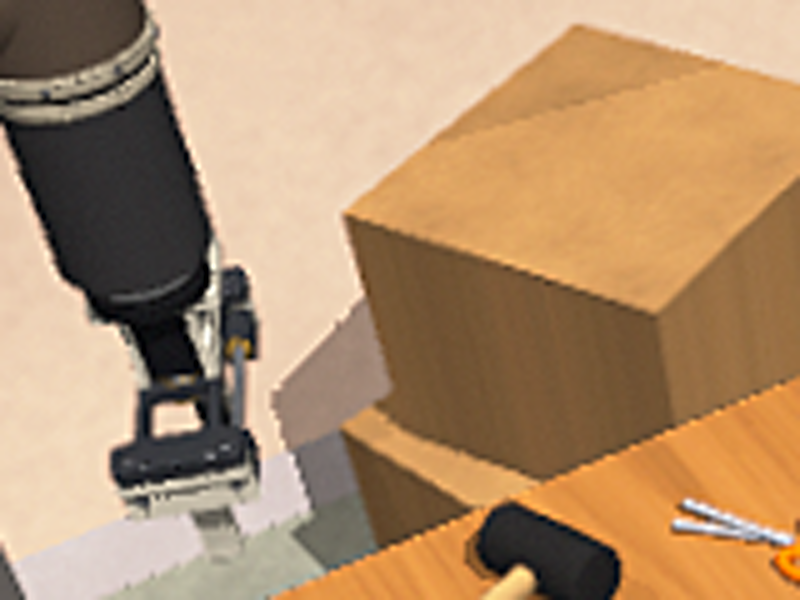

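```bash
python3 -m handwheel '{"gripper":[-1,-1,-1,-1,-1,-1,-1,-1,-1,-1,-1,-1],"travel":[[0.277,-0.768,0.1],[0.277,-0.768,0.1],[0.277,-0.768,0.1],[0.277,-0.768,0.1],[0.277,-0.768,0.1],[0.277,-0.768,0.1],[0.277,-0.768,0.1],[0.277,-0.768,0.1],[0.277,-0.768,0.1],[0.277,-0.768,0.1],[0.277,-0.768,0.1],[0.277,-0.768,0.1]],"spin":[0,0.1,0.2,0.302,0.302,0.302,0.302,0.302,0.302,0.302,0.302,0.302]}' 20
python3 -m handwheel '{"gripper":[-1,-1,-1,-1,-1,-1,-1,-1,-1,-1,-1,-1],"travel":[[0.277,-0.768,0],[0.277,-0.768,0],[0.277,-0.768,0],[0.277,-0.768,0],[0.277,-0.768,0],[0.277,-0.768,0],[0.277,-0.768,0],[0.277,-0.768,0],[0.277,-0.768,0],[0.277,-0.768,0],[0.277,-0.768,0],[0.277,-0.768,0]],"spin":[0,0,0,0,0,0,0,0,0,0,0,0]}'
python3 - <<'E'
from h import *
s=st(); goal(s,CH,[-.065,-.125,.25]); 
shot("side","g1",(180,70,200,150),4);shot("top","g2",(180,90,200,150),4)
E
```

```text
t: 2.45
eef_pos: [0.3766, 0.2484, 0.2953]
ee_rot: [-0.681, 1.57, -2.375]
force: [-0.2, 0.8, -0.0]
width: 0.0015
t: 3.65
eef_pos: [0.5153, -0.135, 0.2955]
ee_rot: [-2.841, 1.571, 1.75]
force: [0.4, 0.7, 0.9]
width: 0.0002
t 3.65 tcp [ 0.5153 -0.135   0.2955] jawdir -97.0 x_tool [-0.  0. -1.] F [0.4 0.7 0.9] M [-0.01 -0.02  0.  ] w 0.0002 q [ 0.11  0.09 -0.22 -0.   -1.26  1.34]
goal [ 0.515  -0.1366  0.25  ] travel share [-0.0006 -0.0033 -0.0911]
```

View pics/g1.png

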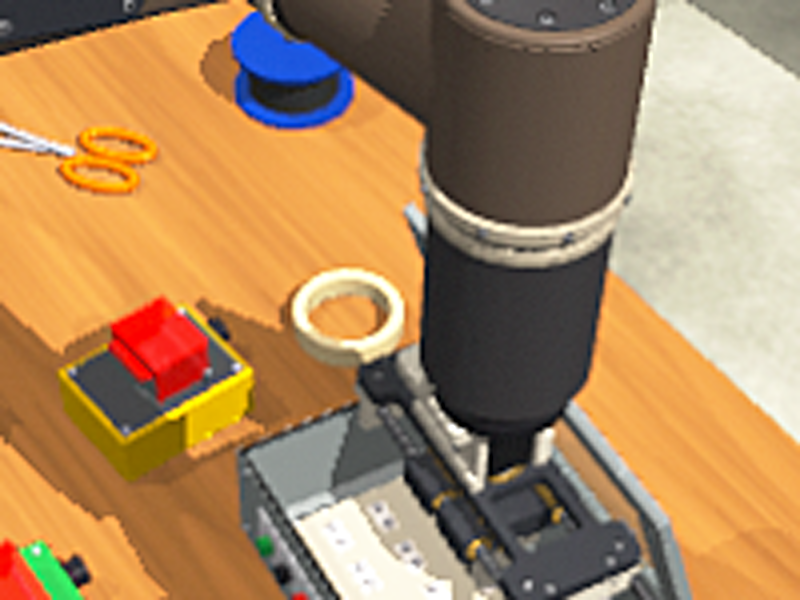

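View pics/g2.png

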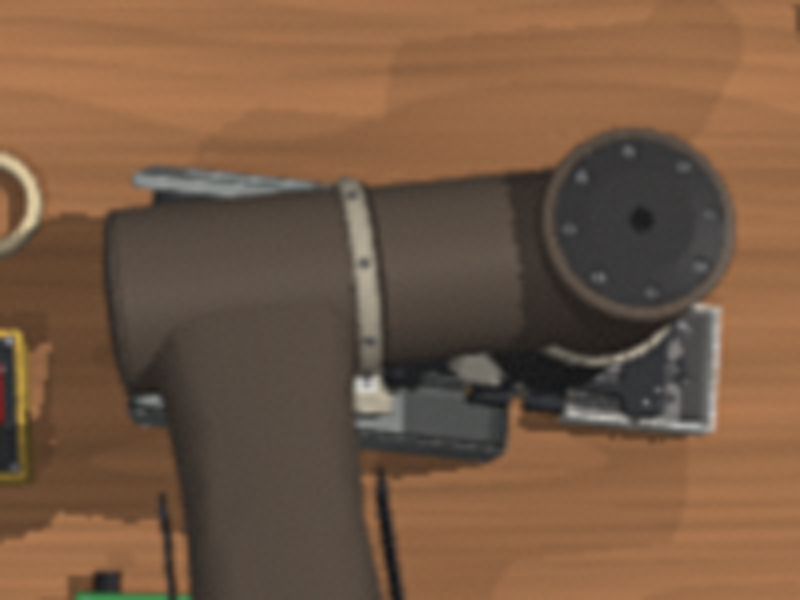

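```bash
python3 - <<'E'
from h import *
e,v=ray(C["top"],[340,145])
for z in np.arange(.5,.95,.05):
    p=e+v*(z-e[2])/v[2];print(round(z,2),np.round(p[:2],3))
# side: heights above TCP axis, project axis points
ax=np.array([[.5153,-.135,z] for z in np.arange(.34,.8,.04)])
print(np.round((proj(C["side"],ax)-[180,70])*4).tolist())
E
```

```text
0.5 [ 0.57  -0.189]
0.55 [ 0.557 -0.177]
0.6 [ 0.544 -0.165]
0.65 [ 0.531 -0.153]
0.7 [ 0.518 -0.14 ]
0.75 [ 0.505 -0.128]
0.8 [ 0.492 -0.116]
0.85 [ 0.479 -0.104]
0.9 [ 0.466 -0.092]
[[486.0, 506.0], [491.0, 463.0], [496.0, 417.0], [501.0, 369.0], [507.0, 317.0], [513.0, 262.0], [519.0, 203.0], [526.0, 141.0], [533.0, 73.0], [540.0, 1.0], [549.0, -77.0], [557.0, -160.0]]
```

```bash
python3 -m handwheel '{"gripper":[-1,-1,-1,-1,-1,-1,-1],"travel":[[0,-0.003,-0.1],[0,-0.003,-0.2],[0,-0.003,-0.3],[0,-0.003,-0.34],[0,-0.003,-0.373],[0,-0.003,-0.373],[0,-0.003,-0.373]],"spin":[0,0,0,0,0,0,0]}'
python3 - <<'E'
from h import *
s=st(); goal(s,CH,[-.035,-.125,.109]); print(tf(-CH*0+[0,0,CH[2]],[.001,0,0])*1000)
shot("side","g3",(240,150,150,110),5);shot("top","g4",(230,100,150,110),5)
E
```

```text
t: 4.45
eef_pos: [0.5157, -0.1374, 0.1097]
ee_rot: [1.121, 1.57, -0.572]
force: [0.9, -0.3, 0.7]
width: 0.0002
t 4.45 tcp [ 0.5157 -0.1374  0.1097] jawdir -97.0 x_tool [ 0. -0. -1.] F [ 0.9 -0.3  0.7] M [ 0.   -0.07 -0.02] w 0.0002 q [ 0.11  0.26 -0.48  0.   -0.83  1.34]
goal [ 0.5448 -0.1403  0.109 ] travel share [ 0.0583 -0.0058 -0.0014]
[[ 0.99232185 -0.12368247  0.        ]]
```

View pics/g3.png

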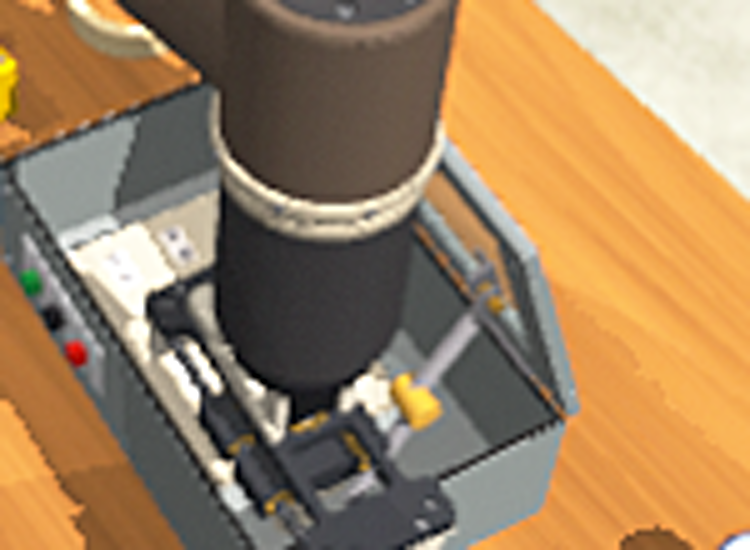

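View pics/g4.png

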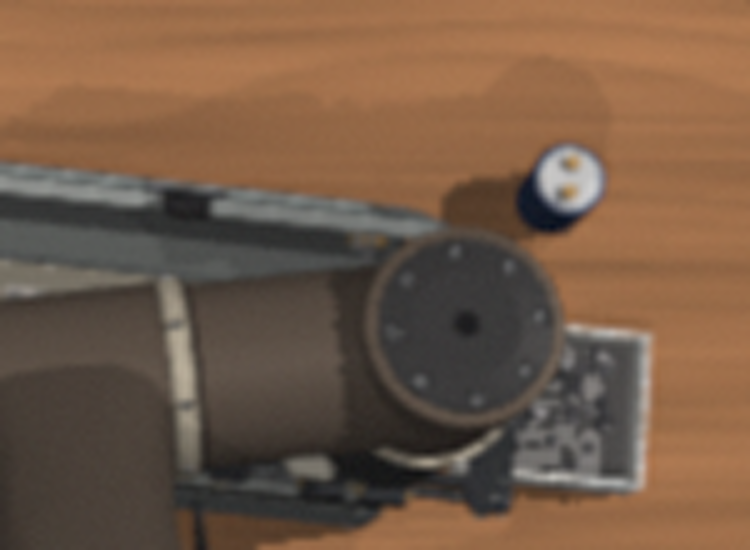

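```bash
python3 -m handwheel '{"gripper":[-1,-1,-1,-1],"travel":[[0.02,-0.0025,0],[0.045,-0.0056,0],[0.07,-0.0087,0],[0.07,-0.0087,0]],"spin":[0,0,0,0]}'
python3 -m handwheel '{"gripper":[-1,-1,-1,-1],"travel":[[0.004,-0.0005,0],[0.008,-0.001,0],[0.012,-0.0015,0],[0.012,-0.0015,0]],"spin":[0,0,0,0]}'
python3 - <<'E'
from h import *
s=st(); goal(s,CH,[-.012,-.125,.109])
E
```

```text
t: 4.95
eef_pos: [0.5527, -0.1426, 0.1091]
ee_rot: [1.45, 1.57, -0.244]
force: [-0.9, -0.6, -0.2]
width: 0.0006
t: 5.35
eef_pos: [0.5564, -0.1431, 0.1091]
ee_rot: [1.124, 1.571, -0.57]
force: [0.0, 0.1, 0.8]
width: 0.0001
t 5.35 tcp [ 0.5564 -0.1431  0.1091] jawdir -97.1 x_tool [ 0. -0. -1.] F [0.  0.1 0.8] M [-0.03 -0.07 -0.  ] w 0.0001 q [ 0.09  0.32 -0.39  0.   -0.86  1.36]
goal [ 0.5676 -0.1432  0.109 ] travel share [ 0.0224 -0.0001 -0.0002]
```

```bash
python3 -m handwheel '{"gripper":[-1,-1,-1],"travel":[[0.004,-0.0005,0],[0.008,-0.001,0],[0.008,-0.001,0]],"spin":[0,0,0]}'
python3 -m handwheel '{"gripper":[-1,-1,-1],"travel":[[0.004,-0.0005,0],[0.008,-0.001,0],[0.008,-0.001,0]],"spin":[0,0,0]}'
python3 - <<'E'
from h import *
s=st(); goal(s,CH,[-.012,-.125,.109])
shot("side","g5",(240,150,150,110),5)
shot("top","g5t",(230,100,150,110),5)
E
```

```text
t: 5.65
eef_pos: [0.5592, -0.1436, 0.1087]
ee_rot: [-1.521, 1.568, 3.068]
force: [-3.9, 0.5, 2.0]
width: 0.0005
t: 5.95
eef_pos: [0.5617, -0.1439, 0.1082]
ee_rot: [-1.544, 1.566, 3.044]
force: [-7.6, 3.0, 3.1]
width: 0.0002
t 5.95 tcp [ 0.5617 -0.1439  0.1082] jawdir -97.1 x_tool [-0.005  0.    -1.   ] F [-7.6  3.   3.1] M [1.03 2.98 0.01] w 0.0002 q [ 0.09  0.33 -0.37 -0.   -0.87  1.36]
goal [ 0.5676 -0.1432  0.109 ] travel share [0.0118 0.0015 0.0016]
```

View pics/g5.png

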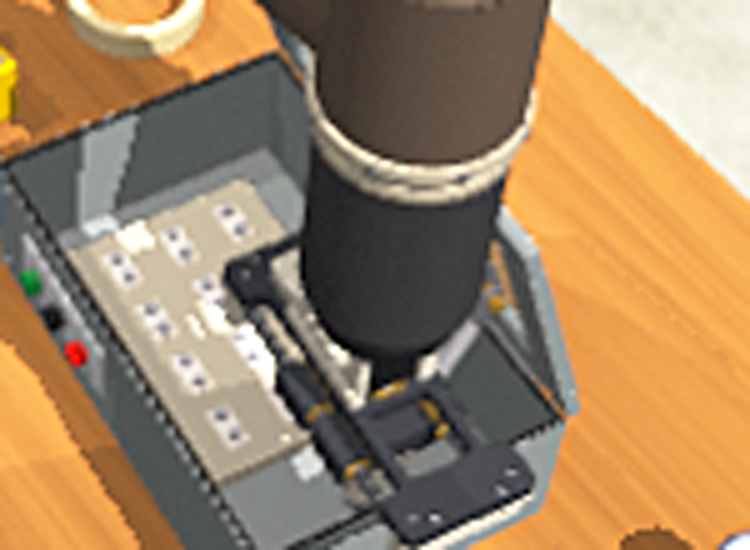

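View pics/g5t.png

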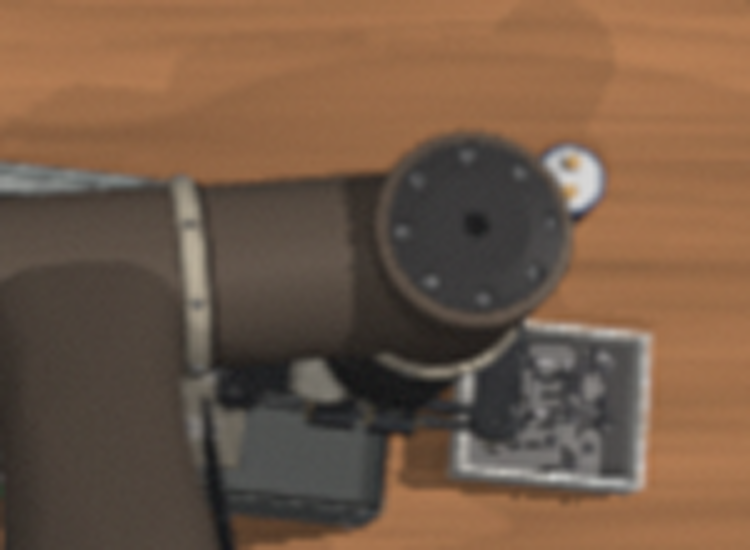

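```bash
python3 -m handwheel '{"gripper":[-1,-1,-1],"travel":[[0.004,-0.0005,0],[0.008,-0.001,0],[0.008,-0.001,0]],"spin":[0,0,0]}'
python3 -m handwheel '{"gripper":[-1,-1,-1],"travel":[[0.003,-0.0004,0],[0.006,-0.0008,0],[0.006,-0.0008,0]],"spin":[0,0,0]}'
python3 - <<'E'
from h import *
s=st(); goal(s,CH,[-.012,-.125,.109])
shot("side","g6",(240,150,150,110),5)
E
```

```text
t: 6.35
eef_pos: [0.5649, -0.1443, 0.1075]
ee_rot: [-1.562, 1.564, 3.026]
force: [-9.0, 3.7, 0.7]
width: 0.0008
t: 6.65
eef_pos: [0.5663, -0.1446, 0.1073]
ee_rot: [-1.567, 1.561, 3.021]
force: [-15.0, 5.0, 2.4]
width: 0.0004
t 6.65 tcp [ 0.5663 -0.1446  0.1073] jawdir -97.2 x_tool [-0.009  0.001 -1.   ] F [-15.    5.    2.4] M [1.36 4.53 0.03] w 0.0004 q [ 0.08  0.34 -0.36 -0.   -0.88  1.36]
goal [ 0.5676 -0.1432  0.109 ] travel share [0.0026 0.003  0.0034]
```

View pics/g6.png

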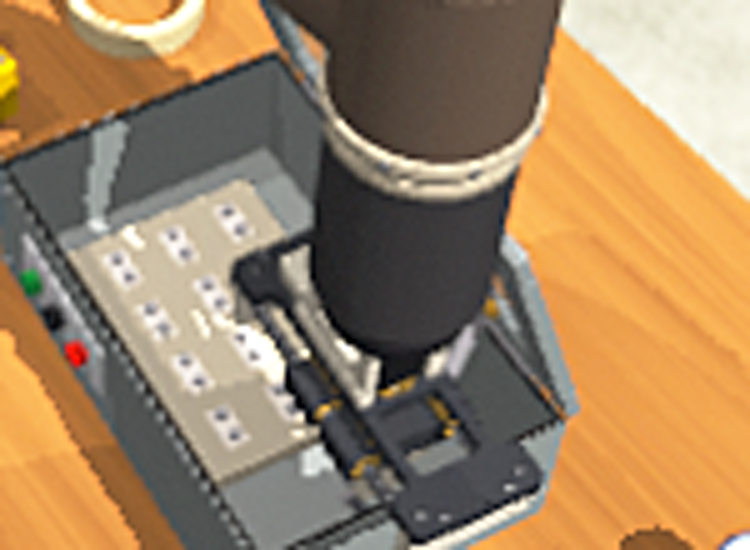

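```bash
python3 -m handwheel '{"gripper":[-1,-1,-1,-1],"travel":[[-0.05,0.006,0],[-0.1,0.012,0],[-0.1,0.012,0],[-0.1,0.012,0]],"spin":[0,0,0,0]}'
python3 - <<'E'
from h import *
s=st(); 
f=shot("side","g7",(240,150,150,110),5)
for l in ("stay_knuckle","lid_grip","stay_foot"): print(l,spotter.tip_of("side",l))
for kx,kz in ((.016,.135),(.024,.130),(.03,.126)): print(np.round(proj(C["side"],tf(CH,[kx,-.125,kz])),1))
E
```

```text
t: 7.1
eef_pos: [0.5221, -0.139, 0.1098]
ee_rot: [1.625, 1.569, -0.069]
force: [0.7, -0.1, 0.3]
width: 0.0008
t 7.1 tcp [ 0.5221 -0.139   0.1098] jawdir -97.0 x_tool [ 0.002 -0.    -1.   ] F [ 0.7 -0.1  0.3] M [ 0.02 -0.11  0.02] w 0.0008 q [ 0.1   0.27 -0.46  0.   -0.84  1.34]
stay_knuckle [{'at': [326.5, 231.5], 'conf': 0.72}]
lid_grip []
stay_foot [{'at': [311.6, 249.6], 'conf': 0.67}]
[[322.5 231.8]]
[[324.8 231.7]]
[[326.5 231.7]]
```

View pics/g7.png

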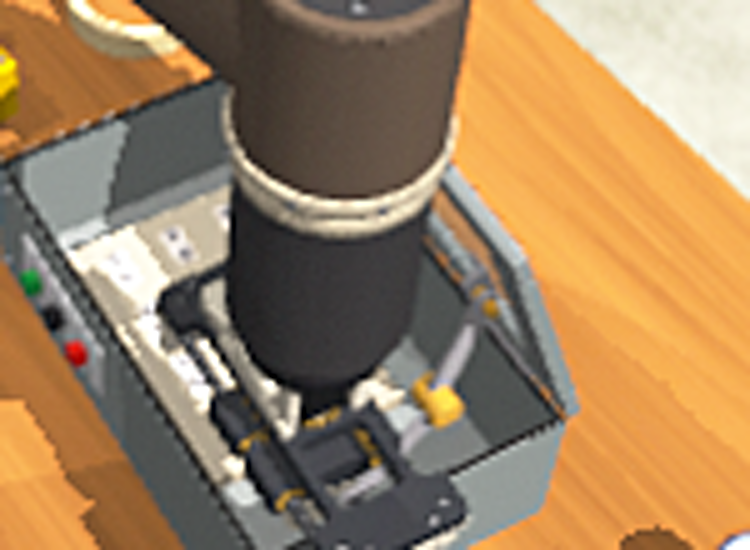

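```bash
python3 - <<'E'
from h import *
s=st(); goal(s,CH,[.1-.132,-.125,.099]); goal(s,CH,[.1-.122,-.125,.099])
E
python3 -m handwheel '{"gripper":[-1,-1,-1,-1],"travel":[[0,0,-0.01],[0.022,-0.0028,-0.022],[0.05,-0.004,-0.022],[0.05,-0.004,-0.022]],"spin":[0,0,0,0]}'
python3 -m handwheel '{"gripper":[-1,-1,-1,-1,-1],"travel":[[0.004,-0.0005,0],[0.008,-0.001,0],[0.012,-0.0015,0],[0.015,-0.0019,0],[0.015,-0.0019,0]],"spin":[0,0,0,0,0]}'
python3 - <<'E'
from h import *
s=st(); goal(s,CH,[.1-.122,-.125,.099])
E
```

```text
t 7.3 tcp [ 0.5222 -0.139   0.1091] jawdir -97.1 x_tool [ 0.001 -0.    -1.   ] F [-0.1  0.5 -0.4] M [-0.04  0.04  0.01] w 0.0006 q [ 0.1   0.27 -0.46  0.   -0.84  1.34]
goal [ 0.5478 -0.1407  0.099 ] travel share [ 0.0511 -0.0033 -0.0202]
goal [ 0.5577 -0.1419  0.099 ] travel share [ 0.0709 -0.0058 -0.0202]
t: 7.7
eef_pos: [0.5483, -0.1412, 0.0972]
ee_rot: [0.102, 1.57, -1.592]
force: [-0.4, -0.2, -0.7]
width: 0.0008
t: 8.2
eef_pos: [0.5539, -0.142, 0.0982]
ee_rot: [1.733, 1.571, 0.038]
force: [-0.4, 0.1, -0.5]
width: 0.0004
t 8.2 tcp [ 0.5539 -0.142   0.0982] jawdir -97.1 x_tool [ 0.  0. -1.] F [-0.4  0.1 -0.5] M [-0.04 -0.02  0.01] w 0.0004 q [ 0.09  0.33 -0.41  0.   -0.84  1.36]
goal [ 0.5577 -0.1419  0.099 ] travel share [0.0076 0.0001 0.0016]
```

```bash

python3 -m handwheel '{"gripper":[-1,-1,-1],"travel":[[0.004,-0.0005,0],[0.008,-0.001,0],[0.008,-0.001,0]],"spin":[0,0,0]}'
python3 -m handwheel '{"gripper":[-1,-1,-1],"travel":[[0.003,-0.0004,0],[0.006,-0.0007,0],[0.006,-0.0007,0]],"spin":[0,0,0]}'
python3 -m handwheel '{"gripper":[-1,-1,-1],"travel":[[0.003,-0.0004,0],[0.006,-0.0007,0],[0.006,-0.0007,0]],"spin":[0,0,0]}'
python3 - <<'E'
from h import *
s=st()
E
```

```text
t: 8.5
eef_pos: [0.5573, -0.1424, 0.0979]
ee_rot: [-1.487, 1.57, 3.102]
force: [-2.5, 1.2, 0.8]
width: 0.0001
t: 8.8
eef_pos: [0.5582, -0.1427, 0.0974]
ee_rot: [-1.515, 1.566, 3.073]
force: [-8.7, 2.9, 4.8]
width: 0.0004
t: 9.1
eef_pos: [0.5595, -0.1429, 0.097]
ee_rot: [-1.531, 1.563, 3.057]
force: [-12.8, 3.6, 6.8]
width: 0.0006
t 9.1 tcp [ 0.5595 -0.1429  0.097 ] jawdir -97.1 x_tool [-0.008  0.001 -1.   ] F [-12.8   3.6   6.8] M [1.52 4.66 0.05] w 0.0006 q [ 0.09  0.34 -0.39 -0.   -0.85  1.36]
```

```bash

python3 -m handwheel '{"gripper":[-1,-1,-1],"travel":[[0.003,-0.0004,0],[0.006,-0.0007,0],[0.006,-0.0007,0]],"spin":[0,0,0]}'
python3 - <<'E'
from h import *
s=st()
E
python3 -m handwheel '{"gripper":[-1,-1,-1],"travel":[[0.003,-0.0004,0],[0.006,-0.0007,0],[0.006,-0.0007,0]],"spin":[0,0,0]}'
python3 - <<'E'
from h import *
s=st()
E
```

```text
t: 9.4
eef_pos: [0.5599, -0.1431, 0.0968]
ee_rot: [-1.554, 1.558, 3.033]
force: [-23.0, 7.3, 14.0]
width: 0.0006
t 9.4 tcp [ 0.5599 -0.1431  0.0968] jawdir -97.2 x_tool [-0.012  0.001 -1.   ] F [-23.    7.3  14. ] M [ 2.57  7.26 -0.03] w 0.0006 q [ 0.09  0.35 -0.38 -0.   -0.86  1.36]
t: 9.7
eef_pos: [0.5602, -0.1432, 0.0965]
ee_rot: [-1.561, 1.554, 3.025]
force: [-30.8, 9.9, 19.9]
width: 0.0008
t 9.7 tcp [ 0.5602 -0.1432  0.0965] jawdir -97.2 x_tool [-0.017  0.002 -1.   ] F [-30.8   9.9  19.9] M [ 3.87 10.11  0.07] w 0.0008 q [ 0.09  0.35 -0.38 -0.   -0.86  1.36]
```

```bash
python3 -m handwheel '{"gripper":[-1,-1,-1,-1],"travel":[[-0.05,0.006,0],[-0.1,0.012,0],[-0.1,0.012,0.02],[-0.1,0.012,0.022]],"spin":[0,0,0,0]}'
python3 - <<'E'
from h import *
s=st(); 
f=shot("side","g8",(240,150,150,110),5)
for l in ("stay_knuckle","lid_grip","stay_foot"): print(l,spotter.tip_of("side",l))
E
```

```text
t: 10.1
eef_pos: [0.5211, -0.1378, 0.1107]
ee_rot: [1.615, 1.567, -0.079]
force: [-0.3, -0.1, 0.1]
width: 0.0005
t 10.1 tcp [ 0.5211 -0.1378  0.1107] jawdir -97.0 x_tool [ 0.003 -0.    -1.   ] F [-0.3 -0.1  0.1] M [-0.03 -0.11  0.02] w 0.0005 q [ 0.11  0.26 -0.47  0.   -0.84  1.34]
stay_knuckle [{'at': [324.2, 228.3], 'conf': 0.61}]
lid_grip []
stay_foot [{'at': [308.2, 248.8], 'conf': 0.68}]
```

View pics/g8.png

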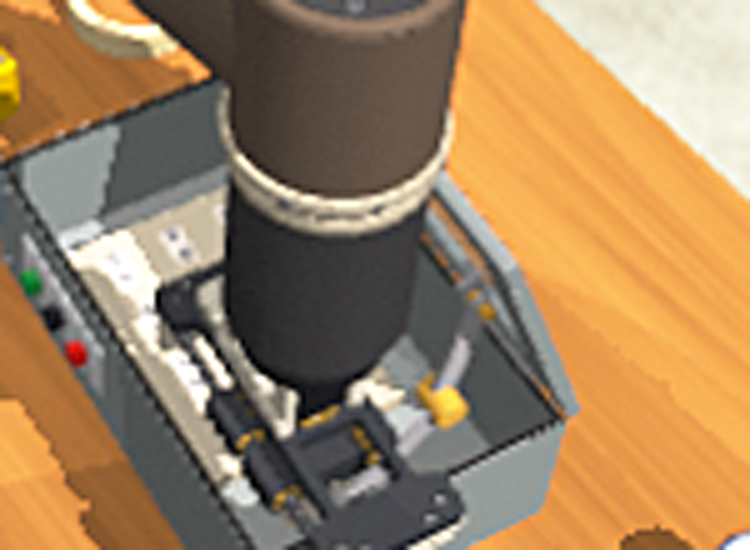

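```bash
python3 -m handwheel '{"gripper":[-1,-1,-1,-1,0.2,0.2,0.2,0.2,0.2],"travel":[[-0.05,0.006,0.1],[-0.1,0.012,0.2],[-0.1,0.012,0.3],[-0.1,0.012,0.4],[-0.1,0.012,0.5],[-0.1,0.012,0.6],[-0.1,0.012,0.6],[-0.1,0.012,0.6],[-0.1,0.012,0.6]],"spin":[0,0,0,0,0,0,0,0,0]}'
python3 - <<'E'
from h import *
s=st(); 
f=shot("side","g9",(180,60,210,155),3.8)
f=shot("top","g10",(180,60,210,155),3.8)
for c in("side","top"):
  for l in ("stay_knuckle","lid_grip","stay_foot"): print(c,l,spotter.tip_of(c,l))
for a in (1.25,1.2,1.15): 
    g=[.1-.224*np.cos(a)+.007*np.sin(a),0,.1+.224*np.sin(a)+.007*np.cos(a)]; w=tf(CH,g)
    print(a,np.round(w,3),np.round(proj(C["side"],w),1),np.round(proj(C["top"],w),1))
    goal(s,CH,g)
E
```

```text
t: 11.2
eef_pos: [0.4698, -0.1316, 0.4076]
ee_rot: [-1.729, 1.569, 2.86]
force: [0.2, 0.9, -0.5]
width: 0.0351
t 11.2 tcp [ 0.4698 -0.1316  0.4076] jawdir -97.1 x_tool [-0.002  0.    -1.   ] F [ 0.2  0.9 -0.5] M [ 0.03 -0.01 -0.01] w 0.0351 q [ 0.13 -0.02 -0.09 -0.   -1.5   1.32]
side stay_knuckle [{'at': [324.5, 230.2], 'conf': 0.59}]
side lid_grip [{'at': [305.3, 157.6], 'conf': 0.89}]
side stay_foot [{'at': [310.0, 247.9], 'conf': 0.79}]
top stay_knuckle []
top lid_grip [{'at': [267.3, 142.7], 'conf': 0.7}]
top stay_foot [{'at': [265.0, 141.6], 'conf': 0.36}]
1.25 [[ 0.631 -0.025  0.315]] [[310.5 154.5]] [[268.3 140.2]]
goal [ 0.6307 -0.0251  0.3148] travel share [ 0.3219  0.2132 -0.1857]
1.2 [[ 0.62  -0.024  0.311]] [[306.9 156.8]] [[267.8 144.1]]
goal [ 0.6202 -0.0237  0.3113] travel share [ 0.3008  0.2158 -0.1927]
1.15 [[ 0.61  -0.022  0.307]] [[303.3 159.2]] [[267.3 147.9]]
goal [ 0.6098 -0.0224  0.3073] travel share [ 0.28    0.2184 -0.2007]
```

View pics/g9.png

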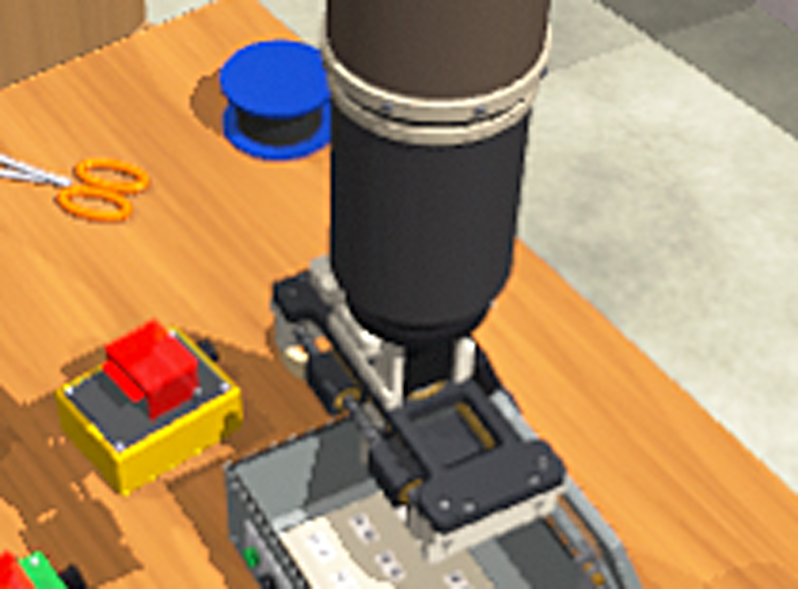

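View pics/g10.png

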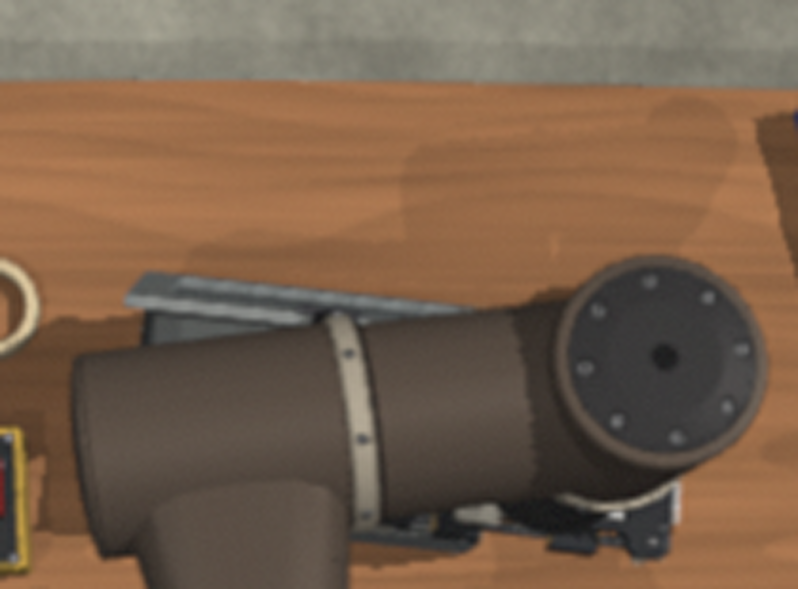

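```bash
python3 -m handwheel '{"gripper":[0.4,0.4,0.4,0.4,0.4,0.4,0.4],"travel":[[0.294,0.217,0],[0.294,0.217,0],[0.294,0.217,0],[0.294,0.217,0],[0.294,0.217,0],[0.294,0.217,0],[0.294,0.217,0]],"spin":[0,0,0,0,0,0,0]}'
python3 - <<'E'
from h import *
s=st(); 
f=shot("side","g11",(230,80,150,110),5)
for l in ("lid_grip",): print(l,spotter.tip_of("side",l))
for a in (1.2,1.18): 
    g=[.1-.224*np.cos(a)+.007*np.sin(a),0,.1+.224*np.sin(a)+.007*np.cos(a)];goal(s,CH,g)
print(proj(C["side"],s["eef_pos"]))
E
```

```text
t: 12.3
eef_pos: [0.6164, -0.0238, 0.4092]
ee_rot: [0.71, 1.571, -0.985]
force: [-0.9, -0.7, 0.7]
width: 0.0614
t 12.3 tcp [ 0.6164 -0.0238  0.4092] jawdir -97.1 x_tool [ 0. -0. -1.] F [-0.9 -0.7  0.7] M [-0.05  0.02 -0.04] w 0.0614 q [ 0.28  0.21  0.16  0.   -1.53  1.17]
lid_grip [{'at': [304.7, 156.6], 'conf': 0.96}, {'at': [324.2, 193.2], 'conf': 0.59}]
goal [ 0.6202 -0.0237  0.3113] travel share [ 0.0075  0.     -0.1958]
goal [ 0.616  -0.0232  0.3098] travel share [-0.0008  0.0011 -0.1989]
[[308.65283975 130.11070349]]
```

View pics/g11.png

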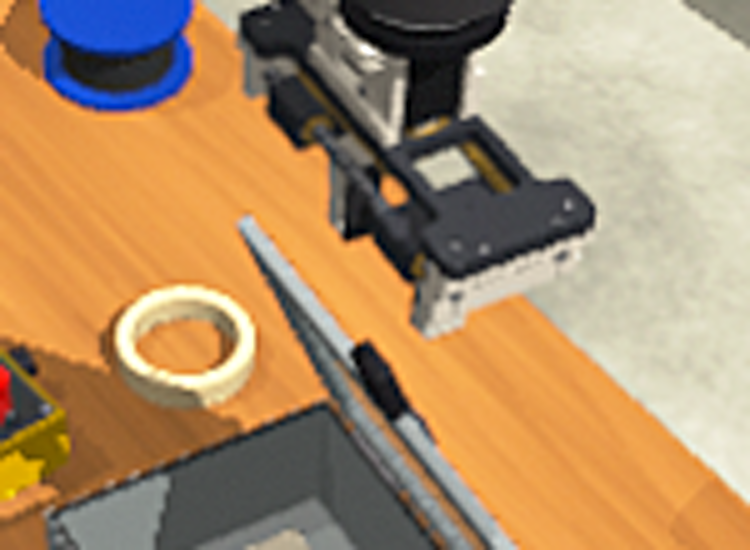

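```bash
python3 -m handwheel '{"gripper":[0.4,0.4,0.4,0.4,0.4],"travel":[[0,0.001,-0.08],[0.002,0.001,-0.15],[0.002,0.001,-0.196],[0.002,0.001,-0.196],[0.002,0.001,-0.196]],"spin":[0,0,0,0,0]}'
python3 - <<'E'
from h import *
s=st(); 
f=shot("side","g12",(230,80,150,110),5)
f=shot("top","g12t",(180,60,150,110),5)
E
```

```text
t: 12.9
eef_pos: [0.6178, -0.0234, 0.3126]
ee_rot: [1.517, 1.569, -0.178]
force: [-0.0, -0.8, 1.4]
width: 0.0615
t 12.9 tcp [ 0.6178 -0.0234  0.3126] jawdir -97.1 x_tool [ 0.001 -0.    -1.   ] F [-0.  -0.8  1.4] M [ 0.02 -0.03  0.  ] w 0.0615 q [ 0.28  0.23 -0.02  0.   -1.32  1.17]
```

View pics/g12.png

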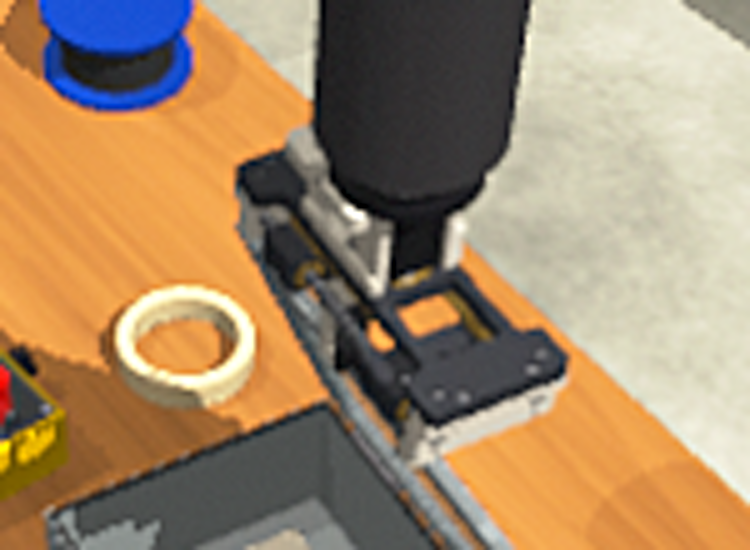

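```bash
python3 -m handwheel '{"gripper":[-1,-1,-1,-1,-1,-1],"travel":[[0,0,0],[0,0,0],[0,0,0],[0,0,0],[0,0,0],[0,0,0]],"spin":[0,0,0,0,0,0]}' 35
python3 - <<'E'
from h import *
s=st(); 
# lid angle estimate of TCP on arc
p=(s["eef_pos"]-[CH[0],CH[1],0])@Ro.from_euler("z",CH[2]).as_matrix()
print(p, np.hypot(.1-p[0],p[2]-.1), np.arctan2(p[2]-.1,.1-p[0])-np.arctan2(.007,.224))
E
```

```text
t: 13.6
eef_pos: [0.6185, -0.0193, 0.3112]
ee_rot: [2.882, 1.565, 1.189]
force: [-2.2, 15.0, 3.2]
width: 0.0277
t 13.6 tcp [ 0.6185 -0.0193  0.3112] jawdir -97.0 x_tool [ 0.002  0.005 -1.   ] F [-2.2 15.   3.2] M [5.19 0.42 0.1 ] w 0.0277 q [ 0.28  0.23 -0.01 -0.   -1.32  1.17]
[0.02313013 0.0042195  0.31120698] 0.22476068792056036 1.190503947738373
```

```bash
cat > arc.py <<'E'
from h import *
def arc(a0,angs,r=.2241):
    g=lambda a:np.array([.1-r*np.cos(a+.0312),0,.1+r*np.sin(a+.0312)])
    R=Ro.from_euler("z",CH[2]).as_matrix()
    for a in angs: print(round(a,3),np.round(R@(g(a)-g(a0))/.5,3).tolist())
E
python3 - <<'E'
from arc import *
arc(1.19,[1.17,1.15,1.13,1.11,1.09,1.07,1.05,1.03,1.0])
E
```

```text
1.17 [-0.008, 0.001, -0.003]
1.15 [-0.017, 0.002, -0.006]
1.13 [-0.025, 0.003, -0.01]
1.11 [-0.033, 0.004, -0.014]
1.09 [-0.041, 0.005, -0.017]
1.07 [-0.049, 0.006, -0.021]
1.05 [-0.057, 0.007, -0.026]
1.03 [-0.065, 0.008, -0.03]
1.0 [-0.076, 0.009, -0.037]
```

```bash
python3 -m handwheel '{"gripper":[-1,-1,-1,-1,-1,-1],"travel":[[0,0.004,0],[0,0.008,0],[-0.008,0.009,-0.003],[-0.008,0.009,-0.003],[-0.017,0.01,-0.006],[-0.017,0.01,-0.006]],"spin":[0,0,0,0,0,0]}'
python3 - <<'E'
from h import *
s=st(); 
p=(s["eef_pos"]-[CH[0],CH[1],0])@Ro.from_euler("z",CH[2]).as_matrix()
print(p, np.hypot(.1-p[0],p[2]-.1), np.arctan2(p[2]-.1,.1-p[0])-np.arctan2(.007,.224))
E
```

```text
t: 14.2
eef_pos: [0.6095, -0.0181, 0.3079]
ee_rot: [1.316, 1.57, -0.379]
force: [3.2, -1.9, -3.9]
width: 0.0278
t 14.2 tcp [ 0.6095 -0.0181  0.3079] jawdir -97.1 x_tool [ 0. -0. -1.] F [ 3.2 -1.9 -3.9] M [-0.38 -1.82  0.27] w 0.0278 q [ 0.29  0.22 -0.04  0.   -1.31  1.16]
[0.01403859 0.00427859 0.30785005] 0.22492444989318403 1.1474032847930349
```

```bash
python3 - <<'E'
from arc import *
arc(1.15,np.arange(1.11,.3,-.05))
E
```

```text
1.11 [-0.016, 0.002, -0.007]
1.06 [-0.036, 0.005, -0.017]
1.01 [-0.056, 0.007, -0.028]
0.96 [-0.075, 0.009, -0.04]
0.91 [-0.093, 0.012, -0.052]
0.86 [-0.111, 0.014, -0.066]
0.81 [-0.128, 0.016, -0.081]
0.76 [-0.144, 0.018, -0.096]
0.71 [-0.159, 0.02, -0.112]
0.66 [-0.174, 0.022, -0.129]
0.61 [-0.187, 0.023, -0.147]
0.56 [-0.2, 0.025, -0.165]
0.51 [-0.212, 0.026, -0.184]
0.46 [-0.223, 0.028, -0.203]
0.41 [-0.233, 0.029, -0.223]
0.36 [-0.242, 0.03, -0.244]
0.31 [-0.25, 0.031, -0.265]
```

```bash
python3 -m handwheel '{"gripper":[-1,-1,-1,-1,-1,-1,-1,-1],"travel":[[-0.016,0.002,-0.007],[-0.026,0.003,-0.012],[-0.036,0.005,-0.017],[-0.056,0.007,-0.028],[-0.075,0.009,-0.040],[-0.093,0.012,-0.052],[-0.111,0.014,-0.066],[-0.111,0.014,-0.066]],"spin":[0,0,0,0,0,0,0,0]}'
python3 - <<'E'
from arc import *
s=st(); 
p=(s["eef_pos"]-[CH[0],CH[1],0])@Ro.from_euler("z",CH[2]).as_matrix()
print(p, np.hypot(.1-p[0],p[2]-.1), np.arctan2(p[2]-.1,.1-p[0])-np.arctan2(.007,.224))
shot("side","g13",(200,90,180,135),4)
arc(.86,np.arange(.81,0.1,-.05))
E
```

```text
t: 15.0
eef_pos: [0.5514, -0.0117, 0.2739]
ee_rot: [-1.08, 1.567, -2.775]
force: [0.3, -6.2, -4.2]
width: 0.0277
t 15.0 tcp [ 0.5514 -0.0117  0.2739] jawdir -97.1 x_tool [-0.003 -0.001 -1.   ] F [ 0.3 -6.2 -4.2] M [-1.77 -0.54  0.26] w 0.0277 q [ 0.33  0.14 -0.22  0.   -1.22  1.11]
[-0.04433995  0.00347924  0.27387682] 0.2259804620631553 0.8467130925694691
0.81 [-0.017, 0.002, -0.015]
0.76 [-0.033, 0.004, -0.03]
0.71 [-0.049, 0.006, -0.046]
0.66 [-0.063, 0.008, -0.063]
0.61 [-0.077, 0.01, -0.081]
0.56 [-0.09, 0.011, -0.099]
0.51 [-0.102, 0.013, -0.118]
0.46 [-0.113, 0.014, -0.137]
0.41 [-0.123, 0.015, -0.157]
0.36 [-0.132, 0.016, -0.178]
0.31 [-0.14, 0.017, -0.199]
0.26 [-0.147, 0.018, -0.22]
0.21 [-0.152, 0.019, -0.242]
0.16 [-0.157, 0.02, -0.263]
0.11 [-0.161, 0.02, -0.286]
```

View pics/g13.png

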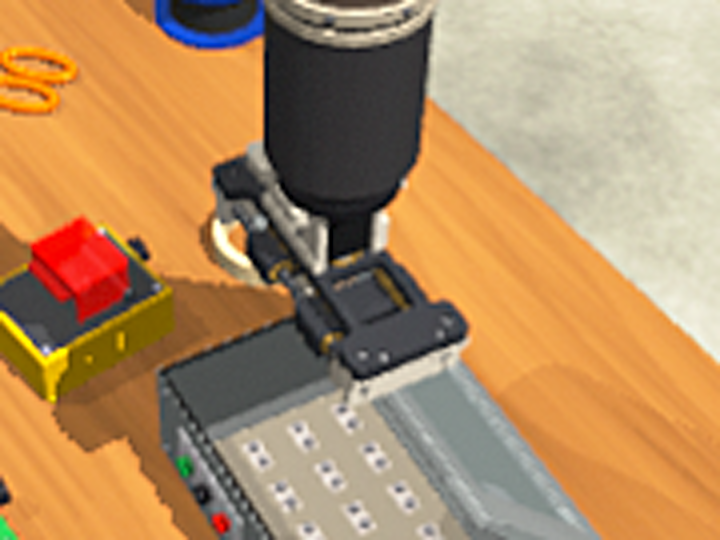

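```bash
python3 -m handwheel '{"gripper":[-1,-1,-1,-1,-1,-1,-1,-1,-1,-1,-1,-1],"travel":[[-0.017,0.001,-0.015],[-0.033,0.002,-0.03],[-0.049,0.003,-0.046],[-0.063,0.005,-0.063],[-0.077,0.007,-0.081],[-0.09,0.008,-0.099],[-0.102,0.01,-0.118],[-0.113,0.01,-0.137],[-0.123,0.011,-0.157],[-0.132,0.011,-0.178],[-0.14,0.012,-0.199],[-0.14,0.012,-0.199]],"spin":[0,0,0,0,0,0,0,0,0,0,0,0]}'
python3 - <<'E'
from arc import *
s=st(); 
p=(s["eef_pos"]-[CH[0],CH[1],0])@Ro.from_euler("z",CH[2]).as_matrix()
print(p, np.hypot(.1-p[0],p[2]-.1), np.arctan2(p[2]-.1,.1-p[0])-np.arctan2(.007,.224))
arc(.31,[.28,.25,.22,.19,.16,.13,.1,.07,.05,.03,.01,-.01,-.02])
E
```

```text
t: 16.25
eef_pos: [0.4821, -0.0041, 0.1733]
ee_rot: [-1.775, 1.568, 2.813]
force: [-4.8, 5.0, -1.2]
width: 0.0277
t 16.25 tcp [ 0.4821 -0.0041  0.1733] jawdir -97.1 x_tool [-0.003  0.001 -1.   ] F [-4.8  5.  -1.2] M [1.66 1.21 0.23] w 0.0277 q [ 0.4   0.1  -0.5  -0.   -0.97  1.05]
[-0.11404777  0.00241235  0.17331555] 0.22625564443530088 0.29875542630477925
0.28 [-0.004, 0.001, -0.013]
0.25 [-0.008, 0.001, -0.026]
0.22 [-0.012, 0.001, -0.039]
0.19 [-0.015, 0.002, -0.052]
0.16 [-0.018, 0.002, -0.065]
0.13 [-0.02, 0.002, -0.078]
0.1 [-0.022, 0.003, -0.091]
0.07 [-0.023, 0.003, -0.105]
0.05 [-0.024, 0.003, -0.114]
0.03 [-0.025, 0.003, -0.123]
0.01 [-0.025, 0.003, -0.132]
-0.01 [-0.026, 0.003, -0.14]
-0.02 [-0.026, 0.003, -0.145]
```

```bash
python3 -m handwheel '{"gripper":[-1,-1,-1,-1,-1,-1,-1,-1,-1,-1,-1,-1],"travel":[[-0.004,0.002,-0.013],[-0.008,0.003,-0.026],[-0.012,0.003,-0.039],[-0.015,0.004,-0.052],[-0.018,0.004,-0.065],[-0.02,0.004,-0.078],[-0.022,0.005,-0.091],[-0.023,0.005,-0.105],[-0.024,0.005,-0.114],[-0.025,0.005,-0.12],[-0.025,0.005,-0.126],[-0.025,0.005,-0.126]],"spin":[0,0,0,0,0,0,0,0,0,0,0,0]}'
python3 - <<'E'
from arc import *
s=st(); 
p=(s["eef_pos"]-[CH[0],CH[1],0])@Ro.from_euler("z",CH[2]).as_matrix()
print(p, np.hypot(.1-p[0],p[2]-.1), np.arctan2(p[2]-.1,.1-p[0])-np.arctan2(.007,.224))
E
```

```text
t: 17.45
eef_pos: [0.4699, -0.0027, 0.1114]
ee_rot: [-1.204, 1.568, -2.899]
force: [-5.0, -0.2, -2.4]
width: 0.0276
t 17.45 tcp [ 0.4699 -0.0027  0.1114] jawdir -97.1 x_tool [-0.003 -0.001 -1.   ] F [-5.  -0.2 -2.4] M [-0.46  1.5   0.31] w 0.0276 q [ 0.41  0.16 -0.61 -0.   -0.81  1.03]
[-0.12630328  0.00228992  0.11137656] 0.22658905744600252 0.018989175556159612
```

Nearly shut (about 0.02 rad). Press down gently until contact shows.

```bash
python3 -m handwheel '{"gripper":[-1,-1,-1,-1,-1],"travel":[[0,0,-0.003],[0,0,-0.006],[0,0,-0.009],[0,0,-0.012],[0,0,-0.012]],"spin":[0,0,0,0,0]}'
python3 -m handwheel '{"gripper":[-1,-1,-1,-1],"travel":[[0,0,-0.003],[0,0,-0.006],[0,0,-0.008],[0,0,-0.008]],"spin":[0,0,0,0]}'
python3 - <<'E'
from h import *
s=st(); shot("side","g14",(200,90,180,135),4)
E
```

```text
t: 17.95
eef_pos: [0.4697, -0.0027, 0.1055]
ee_rot: [-1.256, 1.568, -2.951]
force: [-5.8, -0.8, -1.7]
width: 0.0278
t: 18.35
eef_pos: [0.47, -0.0027, 0.1045]
ee_rot: [-0.924, 1.569, -2.617]
force: [-20.9, 1.3, 34.6]
width: 0.0275
t 18.35 tcp [ 0.47   -0.0027  0.1045] jawdir -97.0 x_tool [-0.002 -0.001 -1.   ] F [-20.9   1.3  34.6] M [0.76 7.15 0.27] w 0.0275 q [ 0.41  0.17 -0.62  0.   -0.79  1.03]
```

View pics/g14.png

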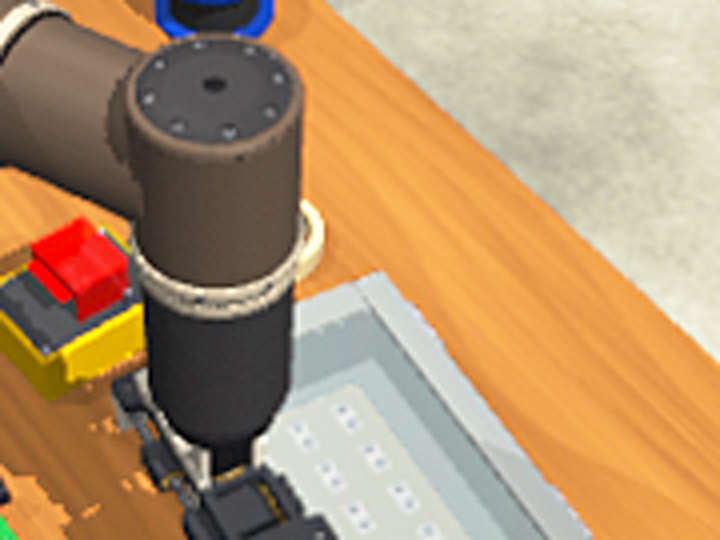

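```bash
python3 -m handwheel '{"gripper":[-1,-1,-0.3,0.4,0.4,0.4,0.4,0.4],"travel":[[-0.004,0,0.008],[-0.008,0,0.014],[-0.008,0,0.014],[-0.008,0,0.014],[-0.008,0,0.014],[-0.008,0,0.014],[-0.008,0,0.014],[-0.008,0,0.014]],"spin":[0,0,0,0,0,0,0,0]}'
python3 -m handwheel '{"gripper":[0.4,0.4,0.4,0.4,0.4],"travel":[[0,0,0.04],[0,0,0.12],[0,0,0.2],[0,0,0.28],[0,0,0.28]],"spin":[0,0,0,0,0]}'
python3 - <<'E'
from h import *
s=st(); shot("side","g15",(180,90,200,150),4)
print("lip at guard shut",tf(BX,[-.028,0,.081])); goal(s,BX,[-.028-.0095-.04,0,.16])
E
```

```text
t: 19.2
eef_pos: [0.4673, -0.0023, 0.1095]
ee_rot: [-2.708, 1.571, 1.881]
force: [0.8, -0.5, -0.6]
width: 0.0607
t: 19.7
eef_pos: [0.4701, -0.0018, 0.2552]
ee_rot: [1.923, 1.561, 0.229]
force: [0.8, 0.8, -1.5]
width: 0.0613
t 19.7 tcp [ 0.4701 -0.0018  0.2552] jawdir -97.0 x_tool [ 0.009  0.002 -1.   ] F [ 0.8  0.8 -1.5] M [ 0.02 -0.02  0.03] w 0.0613 q [ 0.42  0.   -0.41  0.   -1.15  1.03]
lip at guard shut [[0.49303499 0.29310058 0.081     ]]
goal [0.4436 0.2906 0.16  ] travel share [-0.0531  0.5848 -0.1903]
```

View pics/g15.png

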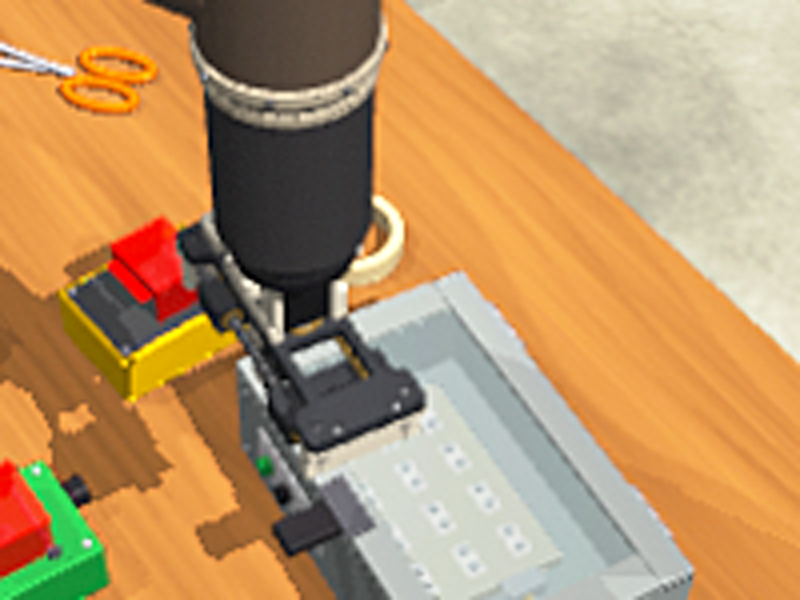

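```bash
python3 -m handwheel '{"gripper":[-1,-1,-1,-1,-1,-1,-1,-1,-1],"travel":[[-0.05,0.1,0],[-0.053,0.2,0],[-0.053,0.3,0],[-0.053,0.4,-0.03],[-0.053,0.5,-0.08],[-0.053,0.585,-0.14],[-0.053,0.585,-0.19],[-0.053,0.585,-0.19],[-0.053,0.585,-0.19]],"spin":[0.05,0.15,0.222,0.222,0.222,0.222,0.222,0.222,0.222]}'
python3 - <<'E'
from h import *
s=st(); shot("side","g16",(150,80,150,110),5); shot("top","g17",(120,130,150,110),5)
for c in ("side","top"):
  print(c,[(np.round(a["at"],1).tolist(),round(a["conf"],2)) for a in spotter.tip_of(c,"guard_lip")])
goal(s,BX,[-.028-.0095-.04,0,.16])
print(proj(C["side"],[tf(BX,[-.028,0,.081])[0],s["eef_pos"]-[0,0,.019]]))
E
```

```text
t: 20.65
eef_pos: [0.4402, 0.2895, 0.1532]
ee_rot: [-0.626, 1.567, -2.146]
force: [0.8, -0.7, 1.1]
width: 0.0011
t 20.65 tcp [0.4402 0.2895 0.1532] jawdir -87.0 x_tool [-0.002 -0.003 -1.   ] F [ 0.8 -0.7  1.1] M [-0.03 -0.07 -0.03] w 0.0011 q [ 0.95  0.2  -0.44  0.   -0.94  0.67]
side [([169.0, 224.1], 0.87), ([126.1, 164.9], 0.77), ([210.0, 158.9], 0.59)]
top [([133.6, 272.9], 0.85), ([210.2, 264.9], 0.81), ([165.9, 195.0], 0.55), ([175.6, 143.6], 0.15)]
goal [0.4436 0.2906 0.16  ] travel share [0.0068 0.0022 0.0135]
[[209.93828059 161.43766533]
 [194.32486401 157.91880497]]
```

View pics/g16.png

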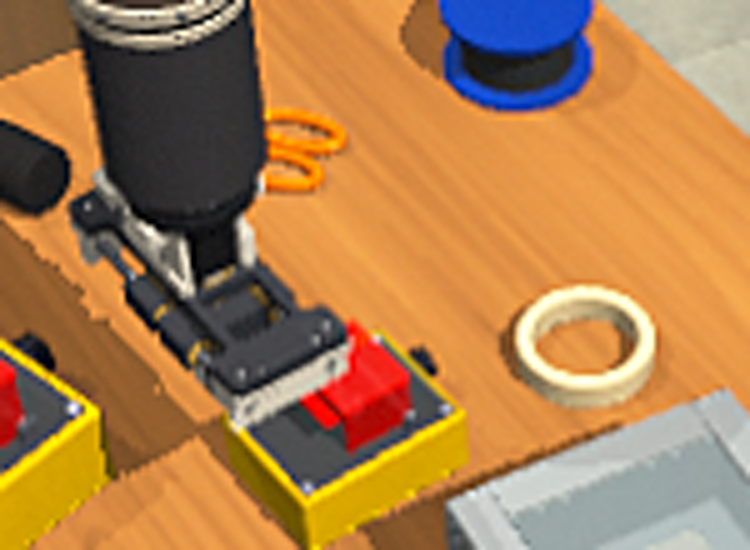

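View pics/g17.png

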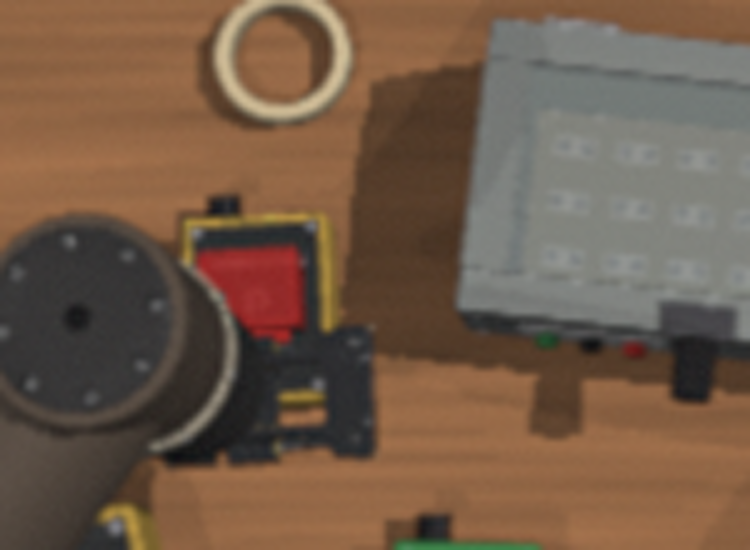

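```bash
python3 -m handwheel '{"gripper":[-1,-1,-1,-1],"travel":[[0,0,-0.07],[0,0.001,-0.13],[0,0.001,-0.142],[0,0.001,-0.142]],"spin":[0,0,0,0]}'
python3 -m handwheel '{"gripper":[-1,-1,-1,-1],"travel":[[0.03,0.0015,0],[0.055,0.003,0],[0.066,0.003,0],[0.066,0.003,0]],"spin":[0,0,0,0]}'
python3 - <<'E'
from h import *
s=st(); goal(s,BX,[-.028-.0095,0,.083]); shot("side","g18",(150,80,150,110),5)
E
```

```text
t: 21.25
eef_pos: [0.441, 0.2901, 0.0839]
ee_rot: [-0.403, 1.57, -1.924]
force: [0.3, -0.6, 0.6]
width: 0.0005
t: 21.65
eef_pos: [0.4751, 0.2924, 0.0841]
ee_rot: [2.315, 1.57, 0.794]
force: [0.1, -0.7, 0.2]
width: 0.0002
t 21.65 tcp [0.4751 0.2924 0.0841] jawdir -87.2 x_tool [ 0.001  0.001 -1.   ] F [ 0.1 -0.7  0.2] M [-0.06  0.03 -0.02] w 0.0002 q [ 0.9   0.33 -0.45  0.   -0.79  0.72]
goal [0.4835 0.2926 0.083 ] travel share [ 0.0168  0.0005 -0.0022]
```

View pics/g18.png

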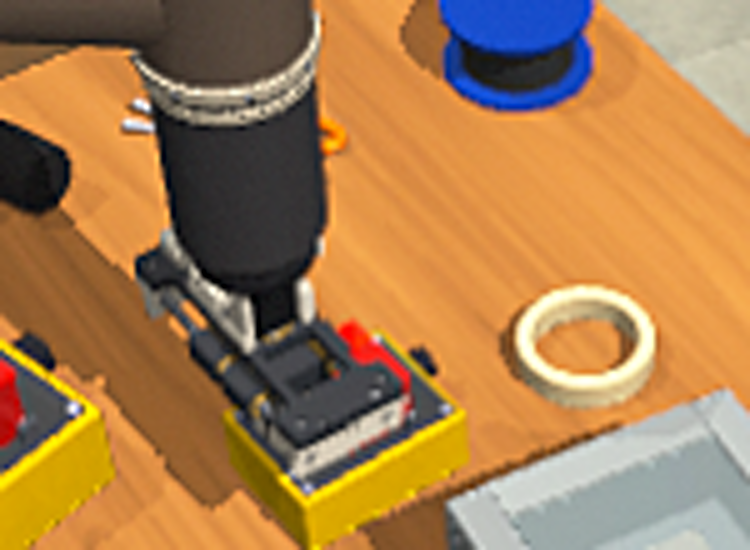

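```bash
python3 -m handwheel '{"gripper":[-1,-1,-1],"travel":[[0.006,0.0003,0],[0.01,0.0005,0],[0.01,0.0005,0]],"spin":[0,0,0]}'
python3 -m handwheel '{"gripper":[-1,-1,-1],"travel":[[0.003,0,0],[0.006,0.0003,0],[0.006,0.0003,0]],"spin":[0,0,0]}'
python3 -m handwheel '{"gripper":[-1,-1],"travel":[[0.003,0,0],[0.003,0,0]],"spin":[0,0]}'
```

```text
t: 22.0
eef_pos: [0.4789, 0.2925, 0.0836]
ee_rot: [1.862, 1.571, 0.342]
force: [-0.0, 0.1, -0.5]
width: 0.0004
t: 22.3
eef_pos: [0.4819, 0.2927, 0.0836]
ee_rot: [1.895, 1.571, 0.375]
force: [-0.7, -0.4, 0.3]
width: 0.0003
t: 22.5
eef_pos: [0.4831, 0.2925, 0.0835]
ee_rot: [-1.358, 1.57, -2.878]
force: [-1.4, 0.2, 0.3]
width: 0.0006
```

```bash
python3 -m handwheel '{"gripper":[-1,-1],"travel":[[0.003,0,0],[0.003,0,0]],"spin":[0,0]}'
python3 -m handwheel '{"gripper":[-1,-1],"travel":[[0.003,0,0],[0.003,0,0]],"spin":[0,0]}'
```

```text
t: 22.7
eef_pos: [0.4833, 0.2924, 0.0832]
ee_rot: [-1.388, 1.568, -2.908]
force: [-9.8, 2.2, 3.4]
width: 0.0005
t: 22.9
eef_pos: [0.4834, 0.2922, 0.083]
ee_rot: [-1.385, 1.566, -2.906]
force: [-15.6, 4.7, 8.0]
width: 0.0002
```

```bash
python3 -m handwheel '{"gripper":[-1,-1,-1,-1,-1],"travel":[[0.001,0,0.006],[0.004,0,0.012],[0.007,0,0.017],[0.01,0,0.022],[0.01,0,0.022]],"spin":[0,0,0,0,0]}'
python3 - <<'E'
from h import *
s=st(); shot("side","g19",(150,80,150,110),5)
E
```

```text
t: 23.4
eef_pos: [0.4891, 0.2925, 0.0947]
ee_rot: [-1.475, 1.568, -2.995]
force: [-14.1, 2.9, 8.9]
width: 0.0002
t 23.4 tcp [0.4891 0.2925 0.0947] jawdir -87.1 x_tool [-0.003 -0.    -1.   ] F [-14.1   2.9   8.9] M [1.17 5.04 0.12] w 0.0002 q [ 0.88  0.33 -0.41 -0.   -0.83  0.74]
```

View pics/g19.png

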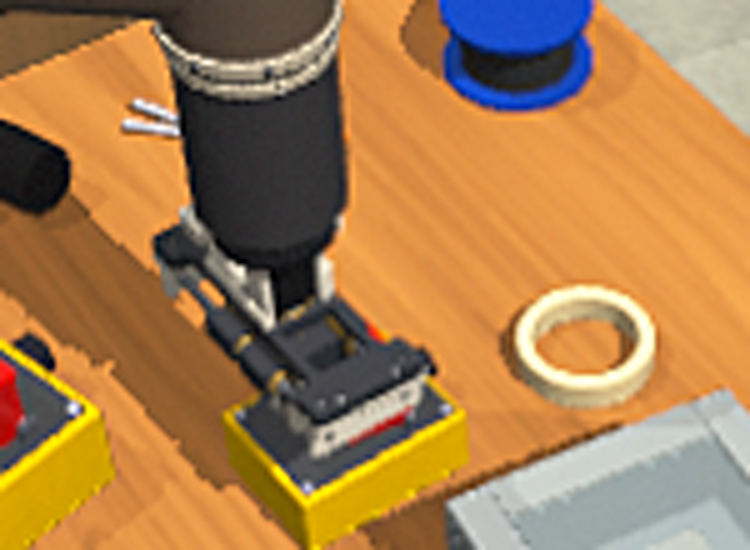

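```bash
python3 -m handwheel '{"gripper":[-1,-1,-1,-1,-1],"travel":[[0.004,0,0.006],[0.009,0.0004,0.013],[0.014,0.0007,0.02],[0.022,0.001,0.027],[0.022,0.001,0.027]],"spin":[0,0,0,0,0]}'
python3 - <<'E'
from h import *
s=st(); shot("side","g20",(150,80,150,110),5);shot("top","g21",(120,130,150,110),5)
p=(s["eef_pos"]-[BX[0],BX[1],0])@Ro.from_euler("z",BX[2]).as_matrix(); print("rear face box x",p[0]+.0095,p)
E
```

```text
t: 23.95
eef_pos: [0.502, 0.2933, 0.1091]
ee_rot: [-2.775, 1.57, 1.988]
force: [-8.0, 1.3, 9.3]
width: 0.0003
t 23.95 tcp [0.502  0.2933 0.1091] jawdir -87.1 x_tool [-0.  0. -1.] F [-8.   1.3  9.3] M [0.38 2.72 0.06] w 0.0003 q [ 0.86  0.33 -0.37 -0.   -0.87  0.76]
rear face box x -0.009485708813847546 [-0.01898571 -0.00020421  0.10910535]
```

View pics/g20.png

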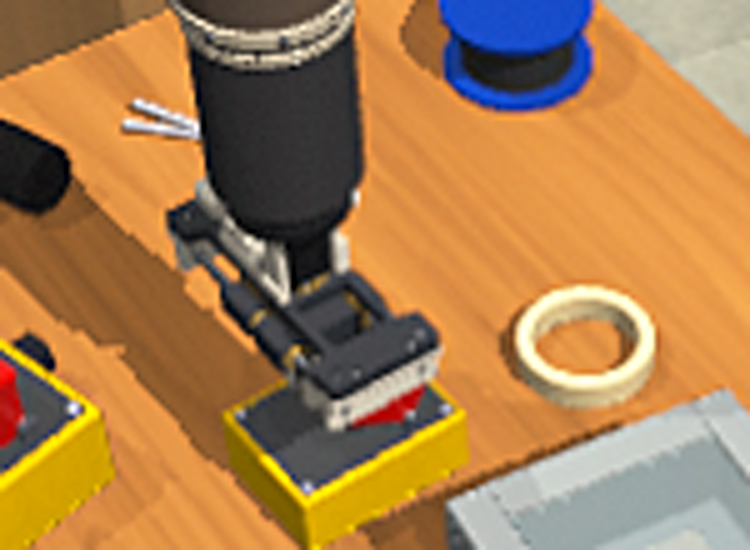

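View pics/g21.png

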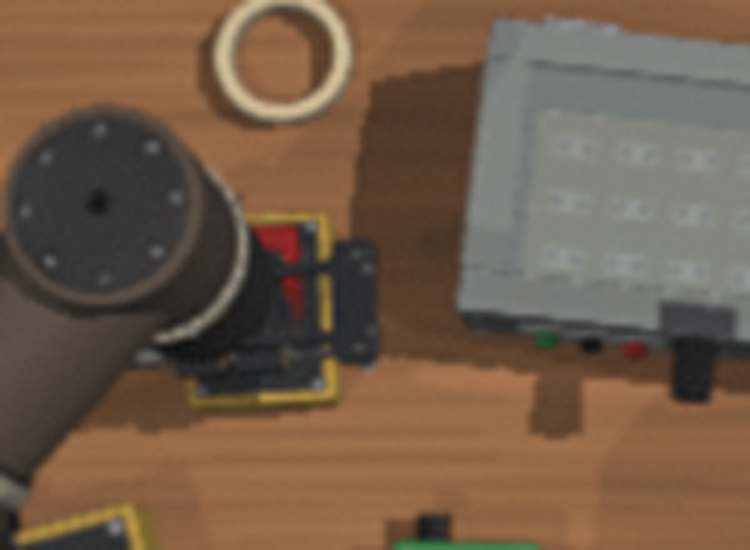

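```bash
python3 -m handwheel '{"gripper":[-1,-1,-1,-1,-1,-1,-1,-1,-1,-1],"travel":[[-0.03,0,0],[-0.06,0,0],[-0.09,0.006,0],[-0.113,0.014,0],[-0.113,0.014,-0.02],[-0.113,0.014,-0.04],[-0.113,0.014,-0.05],[-0.113,0.014,-0.05],[-0.113,0.014,-0.05],[-0.113,0.014,-0.05]],"spin":[0,0,0,-0.15,-0.3,-0.45,-0.6,-0.75,-0.889,-0.889]}'
python3 - <<'E'
from h import *
s=st(); shot("side","g22",(150,80,150,110),5);shot("top","g23",(120,130,150,110),5)
p=(s["eef_pos"]-[BX[0],BX[1],0])@Ro.from_euler("z",BX[2]).as_matrix(); print("box",p)
goal(s,BX,[-.028-.0208-.004,.010,.083])
E
```

```text
t: 25.05
eef_pos: [0.4449, 0.3002, 0.0831]
ee_rot: [0.117, 1.571, -2.102]
force: [0.6, 0.5, -0.2]
width: 0.0002
t 25.05 tcp [0.4449 0.3002 0.0831] jawdir -127.1 x_tool [-0. -0. -1.] F [ 0.6  0.5 -0.2] M [ 0.   -0.01 -0.01] w 0.0002 q [ 0.96  0.3  -0.5   0.   -0.77 -0.04]
box [-0.07572072  0.0094766   0.08305903]
goal [0.4678 0.3018 0.083 ] travel share [ 0.0457  0.0033 -0.0001]
```

View pics/g22.png

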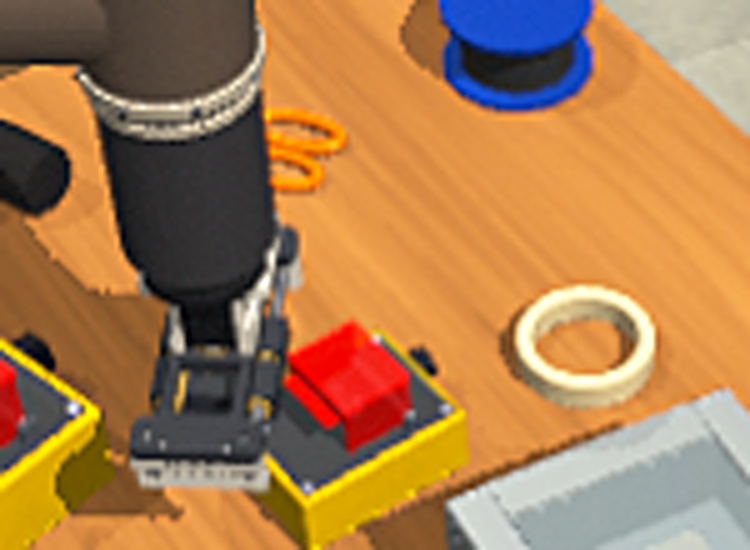

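View pics/g23.png

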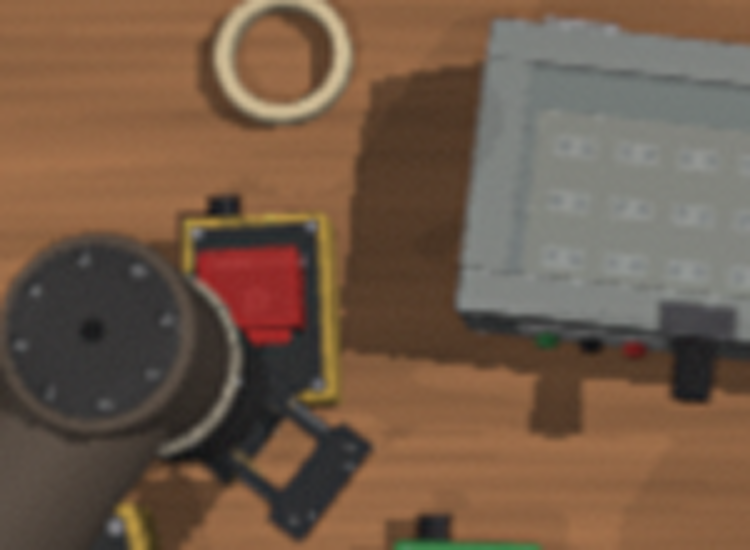

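```bash
python3 -m handwheel '{"gripper":[-1,-1,-1],"travel":[[0.025,0.002,0],[0.046,0.003,0],[0.046,0.003,0]],"spin":[0,0,0]}'
python3 -m handwheel '{"gripper":[-1,-1],"travel":[[0.005,0,0],[0.008,0,0]],"spin":[0,0]}'
python3 -m handwheel '{"gripper":[-1,-1],"travel":[[0.004,0,0],[0.004,0,0]],"spin":[0,0]}'
python3 -m handwheel '{"gripper":[-1,-1],"travel":[[0.004,0,0],[0.004,0,0]],"spin":[0,0]}'
```

```text
t: 25.45
eef_pos: [0.4704, 0.302, 0.0831]
ee_rot: [2.698, 1.57, 0.48]
force: [-0.4, 0.0, -0.0]
width: 0.0004
t: 25.65
eef_pos: [0.473, 0.3013, 0.0829]
ee_rot: [-0.162, 1.57, -2.38]
force: [0.2, -0.3, -1.0]
width: 0.0004
t: 25.85
eef_pos: [0.4749, 0.3015, 0.083]
ee_rot: [0.003, 1.571, -2.215]
force: [-0.1, 0.1, 0.9]
width: 0.0002
t: 26.05
eef_pos: [0.4761, 0.3013, 0.0828]
ee_rot: [-0.515, 1.569, -2.734]
force: [-4.6, 0.7, 0.6]
width: 0.0003
```

```bash
python3 -m handwheel '{"gripper":[-1,-1,-1,-1,-1,-1,-1],"travel":[[0.004,0,0],[0.006,0,0.006],[0.009,0,0.012],[0.014,0,0.022],[0.02,0.001,0.032],[0.028,0.001,0.042],[0.028,0.001,0.042]],"spin":[0,0,0,0,0,0,0]}'
python3 - <<'E'
from h import *
s=st(); shot("side","g24",(150,80,150,110),5)
p=(s["eef_pos"]-[BX[0],BX[1],0])@Ro.from_euler("z",BX[2]).as_matrix(); print("box",p)
E
```

```text
t: 26.75
eef_pos: [0.491, 0.3023, 0.105]
ee_rot: [3.027, 1.57, 0.81]
force: [-5.5, 0.4, 4.7]
width: 0.0002
t 26.75 tcp [0.491  0.3023 0.105 ] jawdir -127.1 x_tool [ 0.001  0.001 -1.   ] F [-5.5  0.4  4.7] M [0.05 1.86 0.03] w 0.0002 q [ 0.89  0.33 -0.39  0.   -0.85  0.03]
box [-0.02960656  0.00931811  0.10504792]
```

View pics/g24.png

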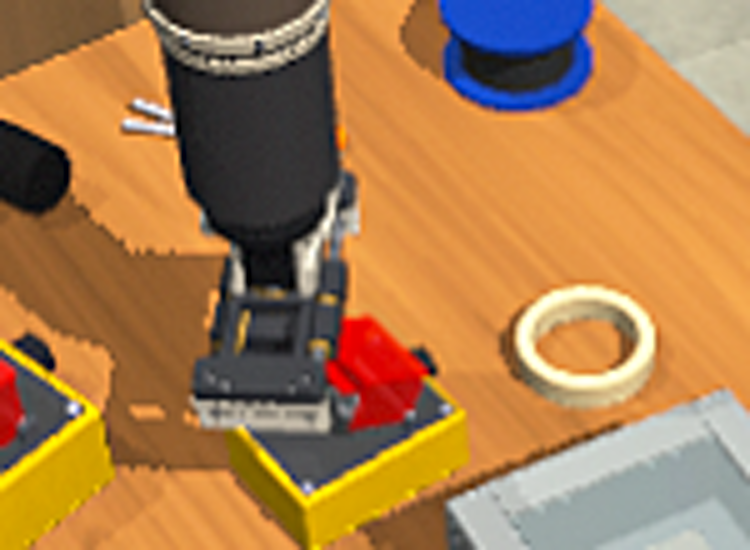

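```bash
python3 -m handwheel '{"gripper":[-1,-1,-1,-1,-1],"travel":[[0.007,0,0.006],[0.014,0.001,0.012],[0.02,0.001,0.015],[0.027,0.001,0.018],[0.027,0.001,0.018]],"spin":[0,0,0,0,0]}'
python3 - <<'E'
from h import *
s=st(); shot("side","g25",(150,80,150,110),5)
p=(s["eef_pos"]-[BX[0],BX[1],0])@Ro.from_euler("z",BX[2]).as_matrix(); print("box",p)
E
```

```text
t: 27.3
eef_pos: [0.5049, 0.3028, 0.1134]
ee_rot: [2.781, 1.57, 0.563]
force: [-0.5, -0.5, 0.4]
width: 0.0006
t 27.3 tcp [0.5049 0.3028 0.1134] jawdir -127.1 x_tool [ 0.001  0.001 -1.   ] F [-0.5 -0.5  0.4] M [0.01 0.38 0.  ] w 0.0006 q [ 0.87  0.34 -0.35  0.   -0.88  0.05]
box [-0.01568013  0.00909915  0.11342718]
```

View pics/g25.png

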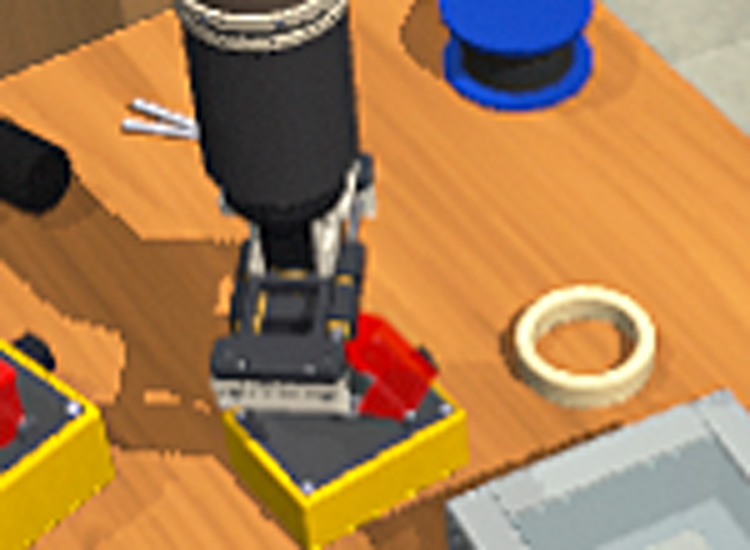

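```bash
python3 -m handwheel '{"gripper":[-1,-1,-1,-1,-1],"travel":[[-0.002,0,-0.01],[-0.002,0,-0.02],[-0.002,0,-0.032],[-0.002,0,-0.043],[-0.002,0,-0.043]],"spin":[0,0,0,0,0]}'
python3 - <<'E'
from h import *
s=st(); shot("side","g26",(150,80,150,110),5)
p=(s["eef_pos"]-[BX[0],BX[1],0])@Ro.from_euler("z",BX[2]).as_matrix(); print("box",p)
E
```

```text
t: 27.85
eef_pos: [0.5028, 0.3021, 0.0902]
ee_rot: [-0.155, 1.569, -2.373]
force: [-0.8, 0.2, -0.4]
width: 0.0003
t 27.85 tcp [0.5028 0.3021 0.0902] jawdir -127.1 x_tool [-0.001 -0.001 -1.   ] F [-0.8  0.2 -0.4] M [ 0.06  0.2  -0.03] w 0.0003 q [ 0.87  0.36 -0.38 -0.   -0.83  0.05]
box [-0.01780498  0.00847975  0.09020984]
```

View pics/g26.png

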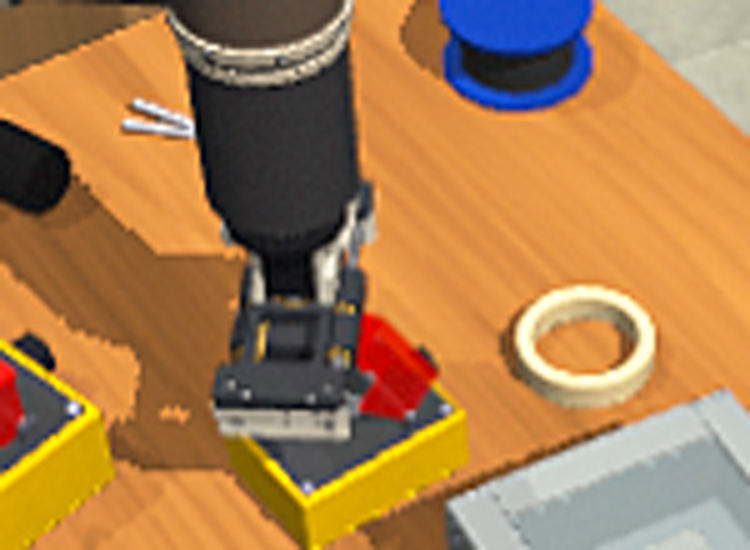

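```bash
python3 -m handwheel '{"gripper":[-1,-1,-1,-1,-1],"travel":[[0.008,0,0],[0.016,0.001,0],[0.024,0.001,0],[0.032,0.0015,0],[0.032,0.0015,0]],"spin":[0,0,0,0,0]}'
python3 -m handwheel '{"gripper":[-1,-1],"travel":[[0.005,0,0],[0.005,0,0]],"spin":[0,0]}'
python3 -m handwheel '{"gripper":[-1,-1],"travel":[[0.004,0,0],[0.004,0,0]],"spin":[0,0]}'
python3 - <<'E'
from h import *
s=st(); shot("side","g27",(150,80,150,110),5)
p=(s["eef_pos"]-[BX[0],BX[1],0])@Ro.from_euler("z",BX[2]).as_matrix(); print("box",p)
E
```

```text
t: 28.4
eef_pos: [0.5201, 0.3035, 0.0917]
ee_rot: [2.785, 1.57, 0.567]
force: [0.2, 0.6, 1.3]
width: 0.0004
t: 28.6
eef_pos: [0.522, 0.3033, 0.0915]
ee_rot: [-0.946, 1.571, 3.119]
force: [-0.9, -0.2, 1.1]
width: 0.0003
t: 28.8
eef_pos: [0.5238, 0.3033, 0.0914]
ee_rot: [-0.467, 1.57, -2.686]
force: [-1.5, 1.4, -0.1]
width: 0.0003
t 28.8 tcp [0.5238 0.3033 0.0914] jawdir -127.1 x_tool [-0. -0. -1.] F [-1.5  1.4 -0.1] M [ 0.49  0.51 -0.  ] w 0.0003 q [ 0.85  0.38 -0.34 -0.   -0.85  0.08]
box [0.00320243 0.00863157 0.09141803]
```

View pics/g27.png

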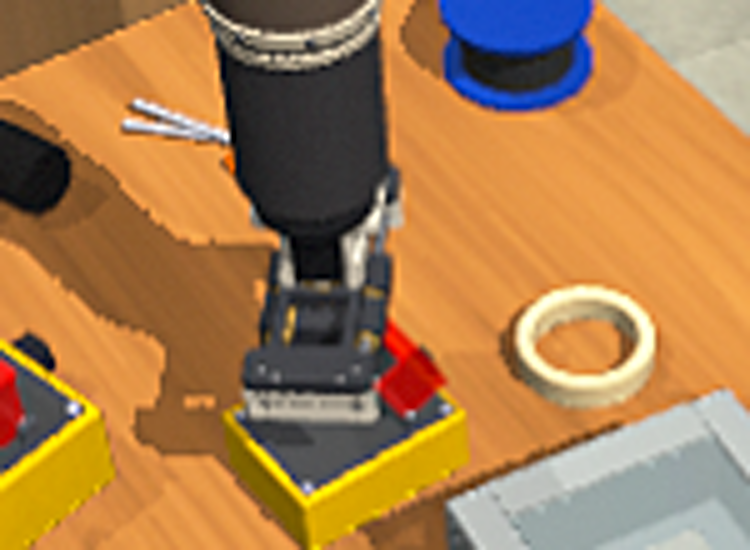

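```bash
python3 -m handwheel '{"gripper":[-1,-1],"travel":[[0.003,0,0],[0.003,0,0]],"spin":[0,0]}'
python3 -m handwheel '{"gripper":[-1,-1],"travel":[[0.003,0,0],[0.003,0,0]],"spin":[0,0]}'
python3 -m handwheel '{"gripper":[-1,-1],"travel":[[0.003,0,0],[0.003,0,0]],"spin":[0,0]}'
```

```text
t: 29.05
eef_pos: [0.5244, 0.3032, 0.0913]
ee_rot: [-0.637, 1.569, -2.855]
force: [-6.1, 1.5, 1.9]
width: 0.0005
t: 29.25
eef_pos: [0.5247, 0.3031, 0.0911]
ee_rot: [-0.658, 1.567, -2.877]
force: [-11.1, 3.2, 5.2]
width: 0.001
t: 29.45
eef_pos: [0.5251, 0.303, 0.0911]
ee_rot: [-0.692, 1.565, -2.911]
force: [-15.9, 4.5, 7.4]
width: 0.0003
```

```bash
python3 -m handwheel '{"gripper":[-1,-1,-1,-1],"travel":[[-0.02,0,0],[-0.04,0,0],[-0.05,0,0],[-0.05,0,0]],"spin":[0,0,0,0]}'
python3 - <<'E'
from h import *
s=st(); f=shot("side","g28",(180,130,75,56),10)
print(spotter.tip_of("side","toggle_tip"))
for a in (-.42,.42): print(a,proj(C["side"],tf(BX,[.006+.026*np.sin(a),0,.059+.026*np.cos(a)])))
E
```

```text
t: 29.85
eef_pos: [0.5027, 0.3032, 0.0917]
ee_rot: [1.881, 1.571, -0.337]
force: [-0.2, -0.1, -0.1]
width: 0.0009
t 29.85 tcp [0.5027 0.3032 0.0917] jawdir -127.1 x_tool [ 0. -0. -1.] F [-0.2 -0.1 -0.1] M [0.01 0.2  0.01] w 0.0009 q [ 0.88  0.36 -0.38  0.   -0.83  0.05]
[]
-0.42 [[215.9253931  157.81230519]]
0.42 [[221.33621395 154.88530699]]
```

View pics/g28.png

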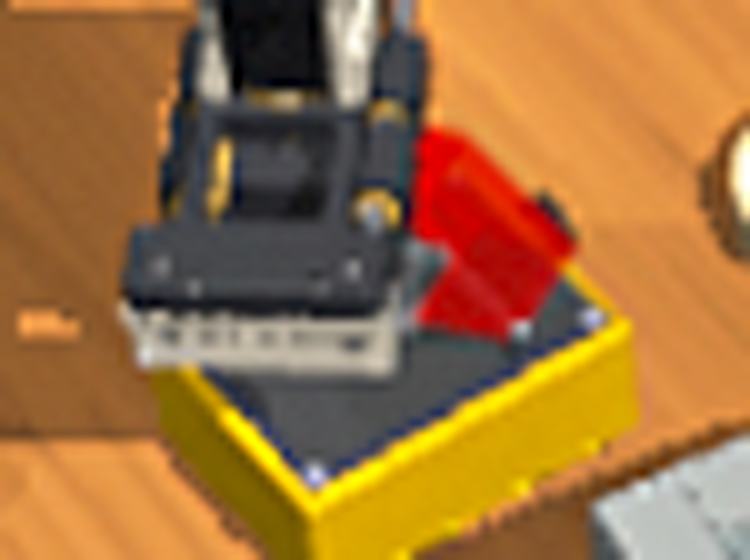

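```bash
python3 -m handwheel '{"gripper":[-1,-1,-1,-1,-1],"travel":[[0.01,0,0],[0.02,0,0],[0.03,0,0],[0.03,0,0],[0.03,0,0]],"spin":[0,0,0,0,0]}'
python3 - <<'E'
from h import *
s=st()
E
python3 -m handwheel '{"gripper":[-1,-1,-1],"travel":[[0.005,0,0],[0.01,0,0],[0.01,0,0]],"spin":[0,0,0]}'
python3 - <<'E'
from h import *
s=st()
E
python3 -m handwheel '{"gripper":[-1,-1,-1],"travel":[[0.004,0,0],[0.006,0,0],[0.006,0,0]],"spin":[0,0,0]}'
python3 - <<'E'
from h import *
s=st()
E
```

```text
t: 30.45
eef_pos: [0.5186, 0.3032, 0.0913]
ee_rot: [-0.35, 1.571, -2.569]
force: [-1.1, 0.1, -0.9]
width: 0.0002
t 30.45 tcp [0.5186 0.3032 0.0913] jawdir -127.1 x_tool [-0. -0. -1.] F [-1.1  0.1 -0.9] M [0.12 0.16 0.02] w 0.0002 q [ 0.85  0.38 -0.35 -0.   -0.85  0.07]
t: 30.75
eef_pos: [0.5235, 0.3034, 0.0916]
ee_rot: [2.171, 1.571, -0.048]
force: [-1.8, 0.8, 0.4]
width: 0.0002
t 30.75 tcp [0.5235 0.3034 0.0916] jawdir -127.1 x_tool [ 0. -0. -1.] F [-1.8  0.8  0.4] M [ 0.1   0.26 -0.06] w 0.0002 q [ 0.85  0.38 -0.34  0.   -0.85  0.08]
t: 31.05
eef_pos: [0.5246, 0.3031, 0.0913]
ee_rot: [-0.683, 1.568, -2.901]
force: [-8.6, 1.8, 4.6]
width: 0.0004
t 31.05 tcp [0.5246 0.3031 0.0913] jawdir -127.1 x_tool [-0.003 -0.001 -1.   ] F [-8.6  1.8  4.6] M [ 0.68  3.25 -0.03] w 0.0004 q [ 0.85  0.39 -0.33 -0.   -0.85  0.08]
```

```bash
python3 -m handwheel '{"gripper":[-1,-1,-1,-1,-1,-1,-1,-1,-1,-1,-1,-1],"travel":[[-0.02,0,0],[-0.04,0,0],[-0.06,0,0],[-0.08,0,0],[-0.1,0,0],[-0.13,0,0],[-0.16,0,0],[-0.17,0,0.06],[-0.17,0,0.14],[-0.17,0.08,0.22],[-0.17,0.16,0.3],[-0.17,0.16,0.3]],"spin":[0,0,0,0,0,0,0,0,0,0,0,0]}'
python3 - <<'E'
from h import *
s=st(); shot("side","g29",(150,80,240,180),3.3);shot("top","g30",(120,90,240,180),3.3)
for l in ("guard_lip","lid_grip"):print(l,[(np.round(a["at"],1).tolist(),round(a["conf"],2)) for a in spotter.tip_of("side",l)])
a=0;print(proj(C["side"],tf(CH,[-.124,0,.107])))
E
```

```text
t: 32.25
eef_pos: [0.4418, 0.3873, 0.2461]
ee_rot: [3.077, 1.563, 0.861]
force: [0.9, -0.6, -0.4]
width: 0.0004
t 32.25 tcp [0.4418 0.3873 0.2461] jawdir -127.0 x_tool [ 0.005  0.006 -1.   ] F [ 0.9 -0.6 -0.4] M [ 0.    0.01 -0.02] w 0.0004 q [ 1.05  0.21 -0.19  0.   -1.16 -0.13]
guard_lip [([127.4, 163.2], 0.73), ([170.7, 222.8], 0.69)]
lid_grip [([255.3, 225.6], 0.76)]
[[256.01665573 223.34904811]]
```

View pics/g29.png

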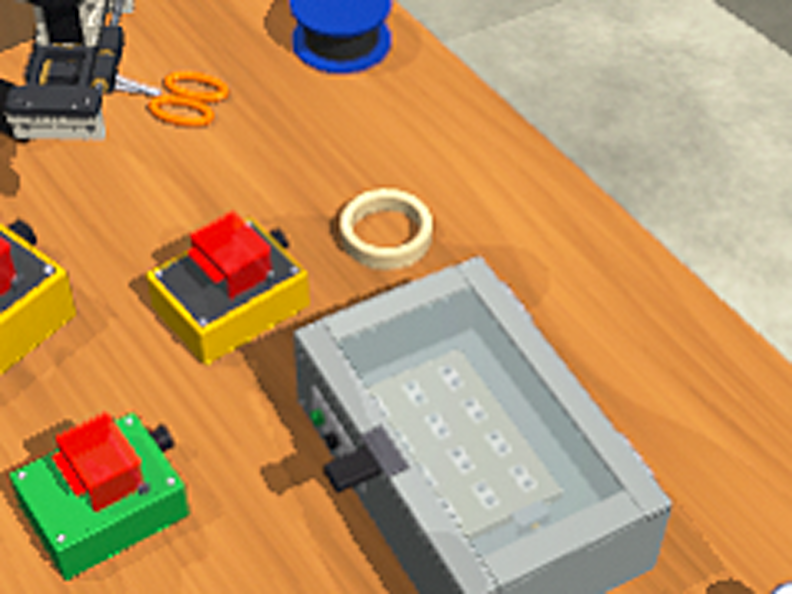

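View pics/g30.png

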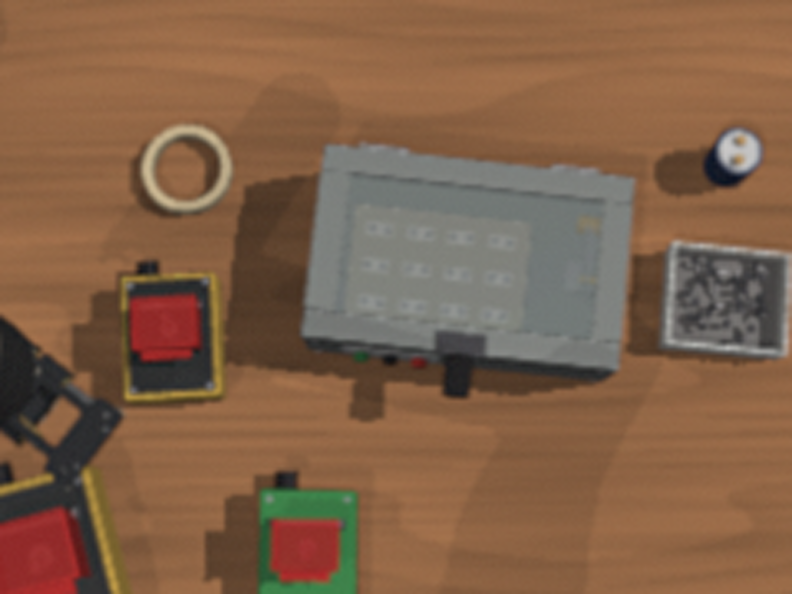

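```bash
python3 -c "
from h import *
print(arm.job_done())"
```

```text
the job is handed in; nothing more can be done
None
```

I did the whole job in the order asked and handed it in at about t = 32 s. The lid, guard and bystanders check out in the last pictures, but I never saw the toggle itself armed.

- **Stay:** The moves here only shift and turn the upright tool, so I could not tilt it. I pushed the lower link, just below the brass knuckle, toward the hinge instead. The knee broke and the knuckle moved about 20 mm, short of the 26 mm in the description. A second push lower on the link stalled at about 31 N with little extra fold. The rest of the fold came as I lowered the lid.
- **Lid:** I pinched the handle and carried the lid down its arc, then pressed until it met a firm stop at about 35 N. The final pictures show it shut flat, with the handle about 2 pixels from where a shut lid would put it.
- **Switch:** I used the smaller yellow box. A first lift of the guard with the fingers square to it held, but left no room to come down in front of the toggle, so I let the guard drop shut. With the fingers turned 40°, one corner held the guard up while the slanted face pushed the toggle.
- **Toggle check:** The toggle is hidden under the guard, so this rests on force readings. The push ended at a hard stop, about 16 N at fingertip height. A second push met almost nothing until that same stop, so the lever had stayed over.
- **Last pictures:** The guard is shut and the tub, tape and capacitor look unmoved. The gripper is clear of everything. In the final side picture the guard-lip detector missed this box, so I judged the guard shut by eye.

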